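# Put the returned battery packs on charge and lock the charging box

## Robot

A 6-joint arm with a two-finger parallel gripper is mounted at the origin on the work surface. World frame = base frame: x ahead of the robot, y to its left, z up, the work surface at z = 0. Lengths are in m, angles in rad, forces in N, time in s.
With the tool pointing down it reaches from about 0.35 to 0.85 m from the base axis. Payload 8.1 kg.
Tool frame: the origin (TCP) lies at the centre of the arm's flange, where the gripper is bolted on; the fingertips stand 186 mm ahead of it and the grasp point (between the pads) lies 167 mm ahead of it; z points along the fingers, y is the line along which they close (so a half turn about z gives the same grasp; the last joint's range is limited). The gripper opens to 93 mm and grips with 3 to 60 N. Pads are 15 mm wide; open, the fingers measure 128 mm over their backs; the gripper's body (75 mm by 188 mm) begins 65 mm behind the grasp point.
Start: joints at [1.038, 0.13, 1.488, -0, 1.523, -0.085], TCP at [0.26, 0.541, 0.405] pointing down, gripper open.
Joint ranges: [-2.96, 2.96], [-0.89, 2.26], [0.02, 2.5], [-1.34, 4.48], [0, 2.73], [-2.66, 2.66]. Speed limits (rad/s): [2.39, 2.39, 2.79, 3.14, 3.14, 3.14].

## Interface

Orientations are given as a rotation vector (axis times angle).
In Python, from plant import robot gives the robot as it stands.
- The arm moves only by the tool apply_moves, never from a script. Its argument "series" is a list of rows, each a list of 2 entries, a list of its own where there are three numbers: the shift along the tool's x, y, z in mm, then the turn, a rotation vector about the tool's x, y, z in rad. A call has 1 to 12 rows; each row shifts and turns the commanded pose from where the row before left it, along the tool's axes as they then stand; what a row does not reach is not made up. A row lasts 1/12 s, in which the tool goes at most 41.7 mm and 7.16 degrees, less where a joint would pass 70% of its speed; a pose out of reach is approached as far as the arm can. A call is refused whole if a number of a shift passes 41.7 or a number of a turn 0.125, either way. A call with a gripper value outside its range is refused whole. "claw" is the opening, from 0 (shut) to 1 (fully open), set as the call begins (left out, the last holds). The fingers move at their own pace and stop on an object; "newtons" is the grip in N (left out, the last holds). Time passes only in rows, so rows that do not move let the fingers close. It gives the time, the measured TCP pose, the force, the opening and the grip force at its end, in the units of the state.
- robot.read_state(): the state, without advancing time (a new reading comes with each control period).
- robot.read_camera(name): name is "side" or "top"; returns (picture, depth): 420x560x3 uint8, blue, green, red; 420x560 float32, m along the optical axis (not along the pixel's ray), 0 where there is no reading.
- robot.calibration(name): a dict with "fx", "fy", "cx", "cy" (pixels), "extrinsics" (4x4, takes a point from world to camera coordinates). Camera axes: x right, y down, z forward; pixel columns grow to the right and rows downward; lengths in m; the calibration is good to about 2 mm. A picture is of the moment at which its call begins. calibration takes no time and is no camera call.
- robot.close_job(): hands the job in; it is judged then, once.
The state is a dict: "t": time; "q": joint angles; "dq": joint speeds; "joint_torque": joint torques, N m; "tool_pos": TCP position; "orientation": TCP orientation; "force": force on the tool from outside, world axes, zero at the start; "wrist_torque": the same for the moment, N m; "opening": finger opening in m; "gripper_force": force on a finger pad.
Only numpy, scipy, OpenCV 4.12 (cv2) and the standard library are available. Lean on these libraries where they do the work, as an engineer would, in place of code of your own. Each camera call takes 0.05 s, during which the arm holds its last target. There are 200 camera calls.

## Task

Put the returned battery packs on charge: take the slot key from the tool holder, give the cam lock on the charging box's lid a quarter turn with it to unlock, open the lid, and drop every battery pack on the bench upright into a charging bay of its own, right down onto the contacts. Then shut the lid fully, lock it again with the slot key and put the key back upright in its hole in the tool holder. Leave the hand scanner, the tape roll and the carton where they are.

Things in the scene. Friction and masses are not known exactly. Their poses are not given: they have to be found in the camera images.
- charger: Charging box, grey metal, fixed: 130 (x) by 284 (y) by 60 mm high without lid, walls 5 mm. Origin: centre of its underside on the bench; x points from the front (lock, handle) to the hinge side. Inside, a black deck with its top 32 mm above the bench holds four bays in a row along y. A gripper closing along box x has 38 mm of room on each side of a pack in a bay.
- bay0 (a point): Centre of the floor of charging bay 0, at y = -99 mm, x = 0 in the box frame, 20 mm above the bench. The bay is 49 (box x) by 57 mm (box y), 12 mm deep, with a 3 mm chamfer. A seated pack stands 16 mm out of it, its top 12 mm below the box's rim. Axes as the box; packs fit either way round.
- bay1 (a point): Centre of the floor of charging bay 1, at y = -33 mm, x = 0 in the box frame, 20 mm above the bench. The bay is 49 (box x) by 57 mm (box y), 12 mm deep, with a 3 mm chamfer. A seated pack stands 16 mm out of it, its top 12 mm below the box's rim. Axes as the box; packs fit either way round.
- bay2 (a point): Centre of the floor of charging bay 2, at y = 33 mm, x = 0 in the box frame, 20 mm above the bench. The bay is 49 (box x) by 57 mm (box y), 12 mm deep, with a 3 mm chamfer. A seated pack stands 16 mm out of it, its top 12 mm below the box's rim. Axes as the box; packs fit either way round.
- bay3 (a point): Centre of the floor of charging bay 3, at y = 99 mm, x = 0 in the box frame, 20 mm above the bench. The bay is 49 (box x) by 57 mm (box y), 12 mm deep, with a 3 mm chamfer. A seated pack stands 16 mm out of it, its top 12 mm below the box's rim. Axes as the box; packs fit either way round.
- box_lid (a joint): Lid angle: 0 shut, grows to its stop at 1.75 rad, a little past upright. A 6 mm plate, 130 by 284 mm, 0.35 kg, hinged on the box's rear (+x) upper edge; the front edge swings up and away from the robot. A friction hinge (0.4 N m) holds it where it is left, so it must be pushed right shut. It cannot open while locked.
- lid_hinge (a point): Middle of the lid's hinge line (along box y), 65 mm behind the box's centre, 60 mm above the bench.
- lid_handle (a point): Middle of the lid's handle, a round steel bar 10 mm thick, 70 mm long along box y, on two end posts, its centre 34 mm above the lid's outer face; shut, it is 116 mm in front of the hinge line and 40 mm above it. It moves with the lid (axes of the lid). Gripped lightly across from above, the bar turns between the fingers as the lid swings.
- cam_lock (a joint): Turn of the cam lock: 0 locked, 1.571 unlocked (a quarter turn anticlockwise seen from above), a stop at each end. It stays where it is left (friction 0.08 N m). The lid comes free from about 1.2 rad. If turned back before the lid is quite shut, the cam catches on a small steel strike inside the front wall.
- lock_slot (a point): Top centre of the round steel lock plug on the lid, 30 mm across, 8 mm proud of the lid, at x = -42, y = -95 mm in the box frame, 74 mm above the bench when shut. A slot 6 mm wide, 8 mm deep runs right across it along this point's own y axis (box y when locked, box x when unlocked). It turns with the plug.
- slot_key: Slot key, 54 mm tall, 60 g. Origin: centre of the blade's tip (lower end); z points up to the handle. Blade 3 mm thick (x), 20 wide (y), 12 long; round shank 12 mm thick to z = 32; black T handle 14 (x) by 56 (y) mm, z = 32 to 54, gripped across its 14 mm from above. Home in the slot its tip is 8 mm below lock_slot. Either way round will do.
- holder: Tool holder, a beech block fixed to the bench, 56 (x) by 160 (y) by 36 mm high. Origin: centre of its underside. The key's hole is at y = -45 mm; a small screwdriver (95 mm tall) and a pen (86 mm tall) stand fixed in it at y = 35 and 63 mm.
- key_hole (a point): Centre of the mouth of the key's hole, on top of the holder, 36 mm above the bench; axes as the holder. The hole is 21 (x) by 24 (y) mm, right through. At the start, and when put back, the key stands in it upright with its T handle resting on the block along the holder's y, its tip 32 mm below this point.
- pack0: Battery pack of a hand terminal, a black plastic block 44 (x) by 52 (y) by 28 mm (z) with a paper label on top, about 110 g, standing on the bench. Origin: centre of its underside, z up. Two to four packs are there in a run. Grip it across its 44 mm by the upper half: the lower 12 mm go into the bay.
- pack1: Battery pack of a hand terminal, a black plastic block 44 (x) by 52 (y) by 28 mm (z) with a paper label on top, about 110 g, standing on the bench. Origin: centre of its underside, z up. Two to four packs are there in a run. Grip it across its 44 mm by the upper half: the lower 12 mm go into the bay.
- pack2: Battery pack of a hand terminal, a black plastic block 44 (x) by 52 (y) by 28 mm (z) with a paper label on top, about 110 g, standing on the bench. Origin: centre of its underside, z up. Two to four packs are there in a run. Grip it across its 44 mm by the upper half: the lower 12 mm go into the bay.
- pack3: Battery pack of a hand terminal, a black plastic block 44 (x) by 52 (y) by 28 mm (z) with a paper label on top, about 110 g, standing on the bench. Origin: centre of its underside, z up. Two to four packs are there in a run. Grip it across its 44 mm by the upper half: the lower 12 mm go into the bay.
- scanner: Bystander: grey and black hand scanner lying on the bench, 180 mm long (y), 52 mm wide, 35 mm high, origin under its middle.
- tape: Bystander: roll of packing tape lying flat, 100 mm across, 48 mm high, origin at the centre of its underside.
- carton: Bystander: small cardboard carton 130 (x) by 100 (y) by 80 mm, origin at the centre of its underside.
Not all that is in view belongs to the job. Leave any green look-alike of the holder alone. Leave any orange look-alike of the pack3 alone.

How it is judged:
On the way, in this order (a step that is already met when the one before it is completed fails the run):
1. the cam lock is turned to unlocked (at least 1.3 rad) with the key's blade in its slot (value of joint cam_lock above 1.3 rad and distance between slot_key and lock_slot below 0.014 m), for 0.1 s.
2. with the lid open, every battery pack sits in a bay (value of joint box_lid above 0.8 rad and ((horizontal distance between pack0 and bay0 below 0.006 m and z of pack0 in the frame of bay0 between -0.004 and 0.004 m) or (horizontal distance between pack0 and bay1 below 0.006 m and z of pack0 in the frame of bay1 between -0.004 and 0.004 m) or (horizontal distance between pack0 and bay2 below 0.006 m and z of pack0 in the frame of bay2 between -0.004 and 0.004 m) or (horizontal distance between pack0 and bay3 below 0.006 m and z of pack0 in the frame of bay3 between -0.004 and 0.004 m)) and ((horizontal distance between pack1 and bay0 below 0.006 m and z of pack1 in the frame of bay0 between -0.004 and 0.004 m) or (horizontal distance between pack1 and bay1 below 0.006 m and z of pack1 in the frame of bay1 between -0.004 and 0.004 m) or (horizontal distance between pack1 and bay2 below 0.006 m and z of pack1 in the frame of bay2 between -0.004 and 0.004 m) or (horizontal distance between pack1 and bay3 below 0.006 m and z of pack1 in the frame of bay3 between -0.004 and 0.004 m)) and ((horizontal distance between pack2 and bay0 below 0.006 m and z of pack2 in the frame of bay0 between -0.004 and 0.004 m) or (horizontal distance between pack2 and bay1 below 0.006 m and z of pack2 in the frame of bay1 between -0.004 and 0.004 m) or (horizontal distance between pack2 and bay2 below 0.006 m and z of pack2 in the frame of bay2 between -0.004 and 0.004 m) or (horizontal distance between pack2 and bay3 below 0.006 m and z of pack2 in the frame of bay3 between -0.004 and 0.004 m)) and ((horizontal distance between pack3 and bay0 below 0.006 m and z of pack3 in the frame of bay0 between -0.004 and 0.004 m) or (horizontal distance between pack3 and bay1 below 0.006 m and z of pack3 in the frame of bay1 between -0.004 and 0.004 m) or (horizontal distance between pack3 and bay2 below 0.006 m and z of pack3 in the frame of bay2 between -0.004 and 0.004 m) or (horizontal distance between pack3 and bay3 below 0.006 m and z of pack3 in the frame of bay3 between -0.004 and 0.004 m))), for 0.2 s.
3. the lid is shut on the packs and the cam lock turned back to locked with the key's blade in its slot (value of joint box_lid below 0.04 rad and value of joint cam_lock below 0.25 rad and distance between slot_key and lock_slot below 0.014 m), for 0.1 s.
At the end, for the whole second after the job is handed in: Every pack sits upright in a bay (6 mm off centre, 4 mm in height), the lid is shut (0.04 rad), the lock is locked (0.25 rad) and the key stands at rest upright in its hole (7 mm off centre, tip at least 27 mm down, tilt under 0.15 rad) (((horizontal distance between pack0 and bay0 below 0.006 m and z of pack0 in the frame of bay0 between -0.004 and 0.004 m) or (horizontal distance between pack0 and bay1 below 0.006 m and z of pack0 in the frame of bay1 between -0.004 and 0.004 m) or (horizontal distance between pack0 and bay2 below 0.006 m and z of pack0 in the frame of bay2 between -0.004 and 0.004 m) or (horizontal distance between pack0 and bay3 below 0.006 m and z of pack0 in the frame of bay3 between -0.004 and 0.004 m)) and ((horizontal distance between pack1 and bay0 below 0.006 m and z of pack1 in the frame of bay0 between -0.004 and 0.004 m) or (horizontal distance between pack1 and bay1 below 0.006 m and z of pack1 in the frame of bay1 between -0.004 and 0.004 m) or (horizontal distance between pack1 and bay2 below 0.006 m and z of pack1 in the frame of bay2 between -0.004 and 0.004 m) or (horizontal distance between pack1 and bay3 below 0.006 m and z of pack1 in the frame of bay3 between -0.004 and 0.004 m)) and ((horizontal distance between pack2 and bay0 below 0.006 m and z of pack2 in the frame of bay0 between -0.004 and 0.004 m) or (horizontal distance between pack2 and bay1 below 0.006 m and z of pack2 in the frame of bay1 between -0.004 and 0.004 m) or (horizontal distance between pack2 and bay2 below 0.006 m and z of pack2 in the frame of bay2 between -0.004 and 0.004 m) or (horizontal distance between pack2 and bay3 below 0.006 m and z of pack2 in the frame of bay3 between -0.004 and 0.004 m)) and ((horizontal distance between pack3 and bay0 below 0.006 m and z of pack3 in the frame of bay0 between -0.004 and 0.004 m) or (horizontal distance between pack3 and bay1 below 0.006 m and z of pack3 in the frame of bay1 between -0.004 and 0.004 m) or (horizontal distance between pack3 and bay2 below 0.006 m and z of pack3 in the frame of bay2 between -0.004 and 0.004 m) or (horizontal distance between pack3 and bay3 below 0.006 m and z of pack3 in the frame of bay3 between -0.004 and 0.004 m)) and value of joint box_lid below 0.04 rad and value of joint cam_lock below 0.25 rad and horizontal distance between slot_key and key_hole below 0.007 m and z of slot_key in the frame of key_hole below -0.027 m and angle between slot_key's own z axis and vertical below 0.15 rad and linear speed of slot_key below 0.02 m/s); the robot touches nothing.
It fails at once if the hand scanner is disturbed (moved more than 3 cm) (distance of scanner from where it was at the start of the episode above 0.03 m).
It fails at once if the tape roll is disturbed (moved more than 3 cm) (distance of tape from where it was at the start of the episode above 0.03 m).
It fails at once if the carton is disturbed (moved more than 3 cm) (distance of carton from where it was at the start of the episode above 0.03 m).
Of pack0, pack1, pack2, pack3 only 2 to 4 are there at a start; the rules pass over those that are not, and their reading is None.
At some moment in a run one of pack0, pack1, pack2, pack3 may be knocked a few centimetres aside while the robot is not near it.
It also fails if it takes over 210 s, if anything falls off the work surface, if the arm or the gripper's body presses on something with over 40 N, if the wrist force passes 120 N, or if a joint passes its speed limit or range.

## Working session

There is one attempt and no reset: what is moved stays moved. The work goes in short steps, Python scripts to look and compute and a tool call to move; the robot and the scene stay as the last step left them, time stands still between calls to the robot, and variables do not carry over. Pictures are saved under pics/ and viewed, at most 15 in all, crops included, and the job is handed in when it is done.

Besides the shell and the picture viewer there is one more tool, called after "Emit:" in YAML: its name, and indented under it one key for each argument. apply_moves: Moves the arm, as the interface text tells. Its arguments: {"type":"object","properties":{"series":{"type":"array"},"claw":{"type":"number"},"newtons":{"type":"number"}},"required":["series"]}

```bash
ls; mkdir -p pics; cat > h.py <<'E'
import numpy as np, cv2
from plant import robot
from scipy.spatial.transform import Rotation as R
def cam(n):
    im,d=robot.read_camera(n); c=robot.calibration(n); return im,d,c
def world(c,u,v,z=None,d=None):
    E=np.array(c["extrinsics"]);Ri=E[:3,:3].T;o=-Ri@E[:3,3]
    r=Ri@np.array([(u-c["cx"])/c["fx"],(v-c["cy"])/c["fy"],1.])
    return o+r*(d if d is not None else (z-o[2])/r[2])
def pix(c,p):
    E=np.array(c["extrinsics"]);q=E[:3,:3]@np.array(p)+E[:3,3]
    return np.array([c["fx"]*q[0]/q[2]+c["cx"],c["fy"]*q[1]/q[2]+c["cy"]])
def cloud(c,d):
    E=np.array(c["extrinsics"]);v,u=np.mgrid[:d.shape[0],:d.shape[1]]
    P=np.stack([(u-c["cx"])/c["fx"]*d,(v-c["cy"])/c["fy"]*d,d],-1)
    return (P-E[:3,3])@E[:3,:3]
E
python3 - <<'E'
from h import *
s=robot.read_state();print(s)
for n in("top","side"):
    im,d,c=cam(n);cv2.imwrite(f"pics/{n}0.png",im);np.save(f"{n}0.npy",d);print(n,c)
E
```

```text
pics
{'t': 0.0, 'q': array([ 1.03758875e+00,  1.31148131e-01,  1.48927027e+00, -1.87520440e-06,
        1.52299465e+00, -8.53820464e-02]), 'dq': array([-1.35090709e-03,  1.49722257e-03, -1.53909041e-03,  6.15353729e-04,
        9.39877588e-05,  2.98862119e-04]), 'joint_torque': array([-1.49090461e-03, -5.59872794e+01, -4.91737068e+01,  7.65833328e-02,
        3.62774951e-02, -1.57952327e-04]), 'tool_pos': array([0.25965829, 0.54065198, 0.40369987]), 'orientation': array([-6.97456292e-01, -3.06262660e+00,  2.72421041e-03]), 'force': array([ 0.43478861,  0.32577746, -0.54340071]), 'wrist_torque': array([-0.00149075,  0.00953617, -0.0199245 ]), 'gripper_force': 0.0, 'opening': 0.093003974537445}
top {'fx': 406.87034851896067, 'fy': 406.87034851896067, 'cx': 282.4472955630077, 'cy': 206.15467052988043, 'extrinsics': array([[-0.0082907 , -0.99977961, -0.01928711,  0.01506696],
       [-0.99142256,  0.01073417, -0.13025392,  0.52137469],
       [ 0.13043225,  0.01804178, -0.99129306,  1.1535473 ],
       [ 0.        ,  0.        ,  0.        ,  1.        ]])}
side {'fx': 443.0904518335322, 'fy': 443.0904518335322, 'cx': 273.94439482911645, 'cy': 211.3120016358512, 'extrinsics': array([[ 0.99437895, -0.10527837, -0.01126831, -0.51339657],
       [-0.07279717, -0.60251858, -0.79477791,  0.12295826],
       [ 0.07688356,  0.79113072, -0.60679576,  1.2709109 ],
       [ 0.        ,  0.        ,  0.        ,  1.        ]])}
```

View pics/top0.png

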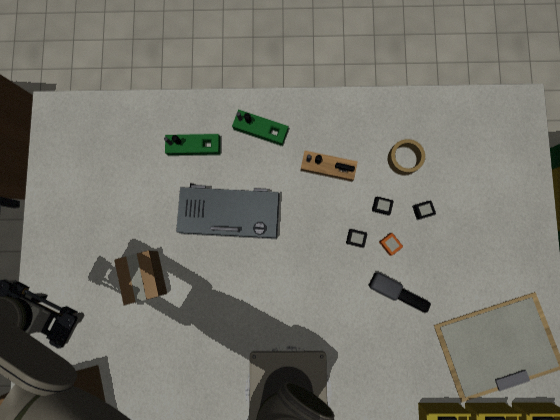

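View pics/side0.png

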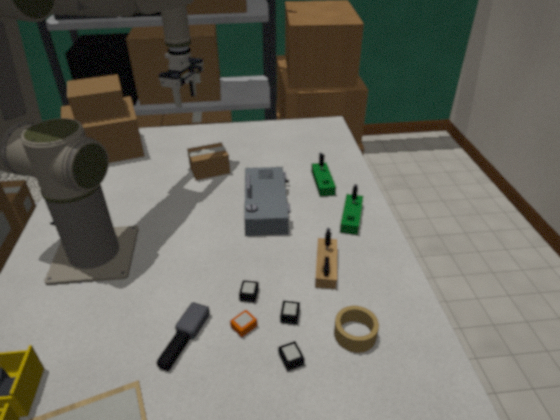

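The top view shows what could be mistaken for each target:
- **Holder:** beech block at (329,166), which is the one I want. The green look-alikes are at (193,144) and (261,127).
- **Packs:** black packs at (383,205), (425,210) and (357,238). The orange look-alike is at (391,244).
- **Box:** (230,212), with its lock at (260,228).
- **Leave alone:** tape (407,156), scanner (400,291) and carton (141,277).

Next I'll measure these and check my choice in a close crop.

```bash
cat > meas.py <<'E'
from h import *
def rects(im,d,c,mask,z,amin,uspx=4):
    """minAreaRect (world, plane z) of mask blobs, sub-pixel by upsampling"""
    m=cv2.GaussianBlur(cv2.resize(mask,None,fx=uspx,fy=uspx,interpolation=cv2.INTER_CUBIC),(5,5),0)
    cs,_=cv2.findContours((m>127).astype(np.uint8),cv2.RETR_EXTERNAL,cv2.CHAIN_APPROX_NONE);out=[]
    for k in cs:
        if cv2.contourArea(k)<amin*uspx**2: continue
        k=(k[:,0]+.5)/uspx-.5
        w=np.array([world(c,u,v,z)[:2] for u,v in k],np.float32)*1000
        out.append((k.mean(0),cv2.minAreaRect(w)))
    return out
E
python3 - <<'E'
from meas import *
for n in("top","side"):
    im=cv2.imread(f"pics/{n}0.png");d=np.load(f"{n}0.npy");c=robot.calibration(n);P=cloud(c,d)
    hsv=cv2.cvtColor(im,cv2.COLOR_BGR2HSV);Z=P[...,2]
    reg=(P[...,0]>.35)&(P[...,0]<.95)&(P[...,1]>-.45)&(P[...,1]<.3)&(d>0)
    print(n,"bench z",np.median(Z[reg&(hsv[...,2]>150)]))
    for nm,lo,hi,zz in(("pack",.02,.034,.028),("holder",.03,.042,.036),("key",.05,.064,.058),("lid",.06,.072,.066),("handle",.09,.115,.105),("plug",.0715,.08,.074)):
        q=(reg&(Z>lo)&(Z<hi)).astype(np.uint8)
        N,L,S,C=cv2.connectedComponentsWithStats(q)
        for i in range(1,N):
            if S[i,4]>=25:
                p=P[L==i];r=cv2.minAreaRect((p[:,:2]*1000).astype(np.float32))
                print(nm,C[i].round(),S[i,4],"xy",np.round(r[0],1),"sz",np.round(r[1],1),"ang",round(r[2],1),"z",p[:,2].mean().round(4),"hsv",np.median(hsv[L==i],0))
im=cv2.imread("pics/top0.png")
cv2.imwrite("pics/crop0.png",cv2.resize(im[100:260,170:450],None,fx=2.85,fy=2.85,interpolation=cv2.INTER_CUBIC))
E
```

```text
top bench z -0.0011139309144728
pack [247. 128.] 88 xy [766.6 117.8] sz [69.9 33.7] ang 71.9 z 0.0311 hsv [ 65. 170.  80.]
pack [273. 126.] 57 xy [765.8  31.9] sz [40.4 37.8] ang 5.8 z 0.0306 hsv [ 65. 169.  71.]
pack [270. 137.] 80 xy [735.1  45.8] sz [83.  22.8] ang 70.0 z 0.0303 hsv [ 66.  169.   70.5]
pack [197. 138.] 25 xy [731.7 266.8] sz [22.1 31.2] ang 67.7 z 0.0324 hsv [ 66. 169.  82.]
pack [204. 142.] 39 xy [720.3 240.7] sz [17.9 42.9] ang 30.2 z 0.0298 hsv [ 66. 178.  52.]
pack [416. 153.] 41 xy [ 671.4 -387.1] sz [62.8 17.5] ang 10.3 z 0.0273 hsv [ 20. 127.  41.]
pack [198. 151.] 52 xy [687.7 266.7] sz [17.1 63.4] ang 13.4 z 0.0295 hsv [ 66. 170.  55.]
pack [395. 167.] 39 xy [ 636.2 -325.3] sz [68.3 14.2] ang 43.0 z 0.0273 hsv [ 19. 128.  42.]
pack [323. 170.] 150 xy [ 642.4 -113.7] sz [132.8  50. ] ang 76.9 z 0.0305 hsv [ 16. 126. 119.]
pack [383. 205.] 269 xy [ 522.1 -284.5] sz [53.3 44.6] ang 74.6 z 0.0266 hsv [34. 20. 35.]
pack [425. 210.] 272 xy [ 507.9 -404.9] sz [43.8 53.5] ang 16.5 z 0.0265 hsv [34. 20. 50.]
pack [357. 238.] 276 xy [ 426.9 -204.2] sz [52.2 44.2] a
[... 3513 characters left out ...]
 55.6] ang 77.6 z 0.0365 hsv [ 17. 115. 146.]
holder [357. 315.] 109 xy [ 675.3 -334.7] sz [29.9 73.1] ang 70.1 z 0.036 hsv [ 20. 124.  71.]
holder [353. 340.] 140 xy [ 654.6 -389.1] sz [38.1 95.6] ang 68.0 z 0.0361 hsv [ 20.  123.5  71. ]
key [265. 220.] 174 xy [494.9  25. ] sz [ 11.1 125.9] ang 85.4 z 0.057 hsv [102.  21.  56.]
key [326. 265.] 91 xy [ 632.6 -175.2] sz [52.7 13.1] ang 78.8 z 0.0577 hsv [ 17. 102.  41.]
lid [266. 194.] 2055 xy [508.4 161. ] sz [283.2 138. ] ang 87.0 z 0.0664 hsv [101.  18. 109.]
handle [247. 183.] 67 xy [452.3 164.6] sz [74.2  9.7] ang 86.4 z 0.1019 hsv [114.  13. 108.]
handle [328. 233.] 31 xy [651.8 -95.4] sz [20.8 13.6] ang 77.9 z 0.0945 hsv [30. 17. 47.]
```

View pics/crop0.png

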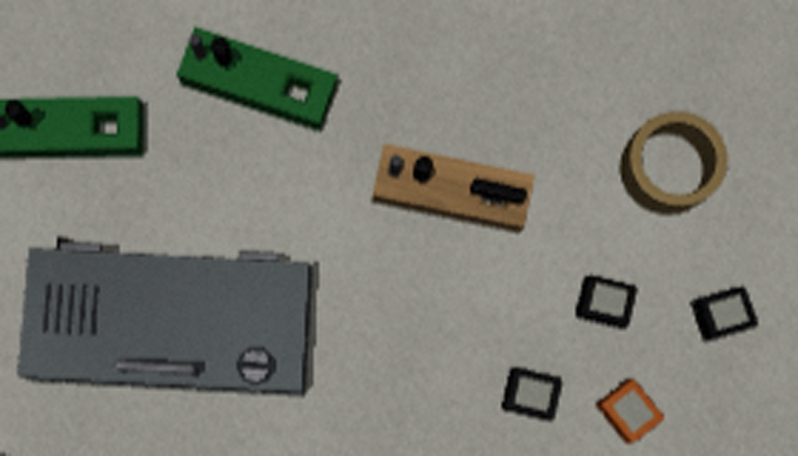

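The crop confirms the choice: the beech holder holds the black T key at crop (498,190), there are three black packs, and the lock slot lies along the box's y at crop (256,365). Next I'll fix the plug position and write a move helper.

```bash
cat > go.py <<'E'
import sys;from h import *
def state():
    s=robot.read_state();M=R.from_rotvec(s["orientation"]).as_matrix()
    return s,s["tool_pos"]*1000,M
def go(x,y,z,th,p=None,M=None):
    """target TCP mm, heading (deg) of tool y, tool down; prints turn first, then shift in turned axes"""
    s,p0,M0=state();p=p0 if p is None else p;M=M0 if M is None else M
    t=np.radians(th);Y=np.array([np.cos(t),np.sin(t),0]);Z=np.array([0,0,-1.]);T=np.stack([np.cross(Y,Z),Y,Z],1)
    w=R.from_matrix(M.T@T).as_rotvec();d=T.T@(np.array([x,y,z])-p)
    print("turn",w.round(4),"shift",d.round(2),"dist",np.linalg.norm(d).round(1),"rows>=",int(np.ceil(np.linalg.norm(d)/41))," z-only:",round(p[2]-z,1))
    return np.array([x,y,z]),T
def show():
    s,p,M=state();print("t",round(s["t"],2),"p",p.round(1),"th",np.degrees(np.arctan2(M[1,1],M[0,1])).round(2),"tilt",np.degrees(np.arccos(-M[2,2])).round(2),"F",s["force"].round(1),"T",s["wrist_torque"].round(2),"open",(s["opening"]*1000).round(1),"gf",round(s["gripper_force"],1),"q6",s["q"][5].round(2))
E
python3 - <<'E'
from go import *
for n,box in(("top",(240,208,282,248)),("side",(238,195,268,222))):
    im=cv2.imread(f"pics/{n}0.png");c=robot.calibration(n)
    g=[455.3,71.1,74];print(n,"pred px",pix(c,np.array(g)/1000).round(1))
    u,v=pix(c,np.array(g)/1000).astype(int)
    cr=cv2.resize(im[v-14:v+15,u-17:u+18],None,fx=11,fy=11,interpolation=cv2.INTER_CUBIC)
    cv2.imwrite(f"pics/plug_{n}.png",cr);print("origin",u-17,v-14)
a=cv2.imread("pics/plug_top.png");b=cv2.imread("pics/plug_side.png");cv2.imwrite("pics/plugs.png",np.hstack([a,b]))
P,T=go(632.4,-173.3,300,-13)
P,T=go(632.4,-173.3,224,-13,P,T)
E
```

```text
top pred px [260.6 227.9]
origin 243 213
side pred px [250.7 207.3]
origin 233 193
turn [-1.5000e-03  1.0000e-03  1.3499e+00] shift [-611.82  523.78  103.78] dist 812.1 rows>= 20  z-only: 103.8
turn [0. 0. 0.] shift [ 0.  0. 76.] dist 76.0 rows>= 2  z-only: 76.0
```

View pics/plugs.png

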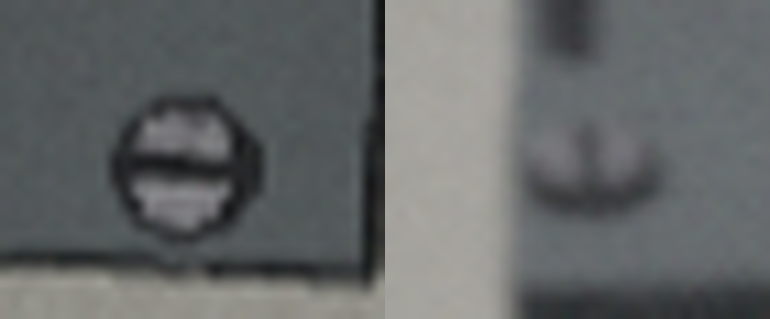

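The plug's centre is at about (259.3,227.6) in the top view and (251.4,207.5) in the side view, so it's near (456.5,72.5) mm with the slot dark along box y. Moving above the key.

Emit:
apply_moves:
  series:
    - [[-28,24,0],[0,0,0]]
    - [[0,0,0],[0,0,0.1225]]
    - [[0,0,0],[0,0,0.1225]]
    - [[0,0,0],[0,0,0.1225]]
    - [[0,0,0],[0,0,0.1225]]
    - [[0,0,0],[0,0,0.1225]]
    - [[0,0,0],[0,0,0.1225]]
    - [[0,0,0],[0,0,0.1225]]
    - [[0,0,0],[0,0,0.1225]]
    - [[0,0,0],[0,0,0.1225]]
    - [[0,0,0],[0,0,0.1225]]
    - [[0,0,0],[0,0,0.1225]]
  claw: 1

```text
t: 1.1
tool_pos: [0.2953, 0.5503, 0.4041]
orientation: [2.462, 1.951, -0.002]
force: [0.1, 0.3, -0.1]
opening: 0.093
gripper_force: 0.0
```

```bash
python3 -c "
from go import *
show();go(632.4,-173.3,300,-13)"
```

```text
Traceback (most recent call last):
  File "go.py", line 13, in show
    s,p,M=state();print("t",round(s["t"],2),"p",p.round(1),"th",np.degrees(np.arctan2(M[1,1],M[0,1])).round(2),"tilt",np.degrees(np.arccos(-M[2,2])).round(2),"F",s["force"].round(1),"T",s["wrist_torque"].round(2),"open",(s["opening"]*1000).round(1),"gf",round(s["gripper_force"],1),"q6",s["q"][5].round(2))
                                                                                                                                                                                                                            ^^^^^^^^^^^^^^^^^^^^^^^^^
AttributeError: 'float' object has no attribute 'round'
```

```bash
sed -i 's/(s\["opening"\]\*1000).round(1)/round(s["opening"]*1000,1)/' go.py; python3 -c "
from go import *
show();go(632.4,-173.3,300,-13)"
```

```text
t 1.1 p [295.3 550.3 404.1] th -13.21 tilt 0.07 F [ 0.1  0.3 -0.1] T [-0.01  0.06 -0.05] open 93.0 gf 0.0 q6 1.23
turn [-0.0004  0.0011 -0.0037] shift [-629.18  491.2   104.06] dist 805.0 rows>= 20  z-only: 104.1
```

Emit:
apply_moves:
  series:
    - [[-31.5,24.5,0],[0,0,-0.004]]
    - [[-31.5,24.5,0],[0,0,0]]
    - [[-31.5,24.5,0],[0,0,0]]
    - [[-31.5,24.5,0],[0,0,0]]
    - [[-31.5,24.5,0],[0,0,0]]
    - [[-31.5,24.5,0],[0,0,0]]
    - [[-31.5,24.5,0],[0,0,0]]
    - [[-31.5,24.5,0],[0,0,0]]
    - [[-31.5,24.5,0],[0,0,0]]
    - [[-31.5,24.5,0],[0,0,0]]
    - [[-31.5,24.5,0],[0,0,0]]
    - [[-31.5,24.5,0],[0,0,0]]

```text
t: 2.1
tool_pos: [0.4997, 0.1152, 0.4045]
orientation: [-2.452, -1.964, 0.0]
force: [0.5, 1.0, -0.4]
opening: 0.0927
gripper_force: 0.0
```

Emit:
apply_moves:
  series:
    - [[-31.5,24.5,0],[0,0,0]]
    - [[-31.5,24.5,0],[0,0,0]]
    - [[-31.5,24.5,0],[0,0,0]]
    - [[-31.5,24.5,0],[0,0,0]]
    - [[-31.5,24.5,0],[0,0,0]]
    - [[-31.5,24.5,0],[0,0,0]]
    - [[-31.5,24.5,0],[0,0,0]]
    - [[0,0,35],[0,0,0]]
    - [[0,0,35],[0,0,0]]
    - [[0,0,20],[0,0,0]]
    - [[0,0,0],[0,0,0]]
  claw: 0.5

```text
t: 3.02
tool_pos: [0.6163, -0.1353, 0.3073]
orientation: [-2.446, -1.957, 0.01]
force: [-0.6, 1.4, -0.5]
opening: 0.0464
gripper_force: 0.0
```

```bash
python3 - <<'E'
from go import *
show();go(632.4,-173.3,300,-13)
im,d,c=cam("side");cv2.imwrite("pics/s1.png",im);np.save("s1.npy",d)
s,p,M=state();tip=p+186*M[:,2]
print("tip px pred",pix(c,tip/1000),"key",pix(c,[.6324,-.1733,.058]))
u,v=pix(c,tip/1000).astype(int)
cv2.imwrite("pics/s1c.png",cv2.resize(im[v-60:v+60,u-70:u+70],None,fx=5,fy=5,interpolation=cv2.INTER_CUBIC));print(u-70,v-60)
E
```

```text
t 3.02 p [ 616.3 -135.3  307.3] th -12.68 tilt 0.65 F [-0.6  1.4 -0.5] T [-0.06  0.12  0.05] open 46.4 gf 0.0 q6 -0.08
turn [-0.0113 -0.0008  0.0056] shift [-33.37  24.24   7.35] dist 41.9 rows>= 2  z-only: 7.3
tip px pred [317.5825535  234.77104473] key [325.3276724  263.54528913]
247 174
```

View pics/s1c.png

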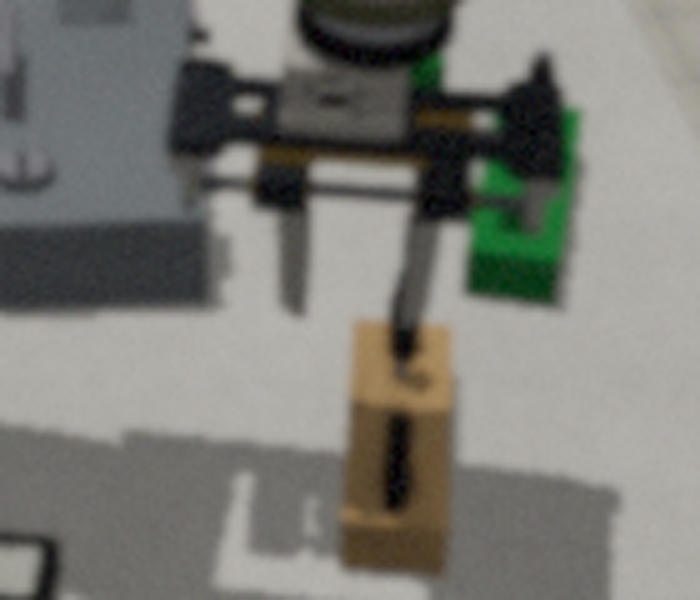

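The crop shows the fingertips at about (293,310) and (405,320), whose midpoint is within 1–2 px of the prediction. The key handle is at crop (397,462), so the calibration is good.

Emit:
apply_moves:
  series:
    - [[-17,12,4],[0,0,0]]
    - [[-16.5,12,3.5],[0,0,0]]
    - [[0,0,0],[0,0,0]]
    - [[0,0,0],[0,0,0]]
    - [[0,0,0],[0,0,0]]

```text
t: 3.48
tool_pos: [0.6351, -0.1731, 0.3091]
orientation: [2.451, 1.963, 0.002]
force: [1.2, 0.6, -0.5]
opening: 0.0468
gripper_force: 0.0
```

```bash
python3 -c "
from go import *
show();go(632.4,-173.3,224,-13)"
```

```text
t 3.48 p [ 635.1 -173.1  309.1] th -12.63 tilt 0.12 F [ 1.2  0.6 -0.5] T [-0.06  0.1   0.02] open 46.8 gf 0.0 q6 -0.12
turn [ 0.0021 -0.      0.0064] shift [-0.77 -2.55 85.12] dist 85.2 rows>= 3  z-only: 85.1
```

Emit:
apply_moves:
  series:
    - [[-1,-2.5,30],[0.002,0,0.006]]
    - [[0,0,30],[0,0,0]]
    - [[0,0,10],[0,0,0]]
    - [[0,0,0],[0,0,0]]
    - [[0,0,0],[0,0,0]]
    - [[0,0,0],[0,0,0]]

```text
t: 3.98
tool_pos: [0.6328, -0.1738, 0.2396]
orientation: [2.457, 1.956, 0.001]
force: [-0.5, 0.5, 0.2]
opening: 0.0468
gripper_force: 0.0
```

```bash
python3 -c "
from go import *
show();go(632.4,-173.3,224,-13)"
```

```text
t 3.98 p [ 632.8 -173.8  239.6] th -12.95 tilt 0.05 F [-0.5  0.5  0.2] T [0.   0.08 0.02] open 46.8 gf 0.0 q6 -0.12
turn [0.0009 0.0003 0.0009] shift [ 0.35 -0.52 15.63] dist 15.6 rows>= 1  z-only: 15.6
```

Accurate. Descending the last bit and gripping.

Emit:
apply_moves:
  series:
    - [[0,0,8],[0,0,0]]
    - [[0,-0.5,7],[0,0,0]]
    - [[0,0,0],[0,0,0]]
    - [[0,0,0],[0,0,0]]

```text
t: 4.32
tool_pos: [0.6317, -0.1738, 0.2225]
orientation: [-2.458, -1.956, 0.001]
force: [0.6, -0.2, 0.6]
opening: 0.0463
gripper_force: 0.4
```

Emit:
apply_moves:
  series:
    - [[0,0,0],[0,0,0]]
    - [[0,0,0],[0,0,0]]
    - [[0,0,0],[0,0,0]]
    - [[0,0,0],[0,0,0]]
    - [[0,0,0],[0,0,0]]
    - [[0,0,0],[0,0,0]]
    - [[0,0,0],[0,0,0]]
    - [[0,0,0],[0,0,0]]
  claw: 0
  newtons: 40

```text
t: 4.98
tool_pos: [0.6313, -0.1737, 0.2224]
orientation: [-2.457, -1.955, 0.002]
force: [-2.4, 0.1, 5.4]
opening: 0.0139
gripper_force: 41.7
```

```bash
python3 -c "
from go import *
show();go(632.4,-173.3,324,-13)"
```

```text
t 4.98 p [ 631.3 -173.7  222.4] th -12.97 tilt 0.14 F [-2.4  0.1  5.4] T [ 0.04  0.45 -0.  ] open 13.9 gf 41.7 q6 -0.12
turn [-0.0024  0.0001  0.0005] shift [   0.65    0.96 -101.6 ] dist 101.6 rows>= 3  z-only: -101.6
```

Emit:
apply_moves:
  series:
    - [[0,0,-10],[0,0,0]]
    - [[0,0,-25],[0,0,0]]
    - [[0,0,-35],[0,0,0]]
    - [[0,0,-35],[0,0,0]]
    - [[0,0,0],[0,0,0]]
    - [[0,0,0],[0,0,0]]

```text
t: 5.48
tool_pos: [0.6325, -0.1741, 0.3305]
orientation: [2.456, 1.954, 0.002]
force: [0.4, -0.7, -1.7]
opening: 0.0136
gripper_force: 40.0
```

```bash
python3 -c "
from go import *
show();go(456.5,72.5,320,-3.6)"
```

```text
t 5.48 p [ 632.5 -174.1  330.5] th -12.98 tilt 0.19 F [ 0.4 -0.7 -1.7] T [-0.08  0.08 -0.03] open 13.6 gf 40.0 q6 -0.12
turn [ 0.0033  0.0009 -0.1637] shift [ 235.06 -191.1    10.48] dist 303.1 rows>= 8  z-only: 10.5
```

Emit:
apply_moves:
  series:
    - [[0,0,0],[0,0,-0.082]]
    - [[0,0,0],[0,0,-0.082]]
    - [[26,-21,0],[0,0,0]]
    - [[26,-21,0],[0,0,0]]
    - [[26,-21,0],[0,0,0]]
    - [[26,-21,0],[0,0,0]]
    - [[26,-21,0],[0,0,0]]
    - [[26,-21,0],[0,0,0]]
    - [[26,-21,0],[0,0,0]]
    - [[26,-21,0],[0,0,0]]
    - [[27,-23,0],[0,0,0]]
    - [[0,0,0],[0,0,0]]

```text
t: 6.48
tool_pos: [0.452, 0.0762, 0.325]
orientation: [-2.281, -2.15, 0.007]
force: [-0.6, -0.1, -1.1]
opening: 0.0138
gripper_force: 40.0
```

Emit:
apply_moves:
  series:
    - [[0,0,0],[0,0,0]]
    - [[0,0,0],[0,0,0]]

```text
t: 6.65
tool_pos: [0.4553, 0.0727, 0.3264]
orientation: [-2.287, -2.15, 0.004]
force: [-0.7, -0.4, -0.4]
opening: 0.0134
gripper_force: 40.0
```

```bash
python3 - <<'E'
from go import *
show();go(456.5,72.5,298,-3.6)
E
```

```text
t 6.65 p [455.3  72.7 326.4] th -3.53 tilt 0.21 F [-0.7 -0.4 -0.4] T [-0.07  0.08 -0.02] open 13.4 gf 40.0 q6 0.11
turn [-0.0037  0.0002  0.0012] shift [-0.09  1.22 28.42] dist 28.5 rows>= 1  z-only: 28.4
```

Emit:
apply_moves:
  series:
    - [[0,1,15],[-0.0035,0,0.001]]
    - [[0,0,12.5],[0,0,0]]
    - [[0,0,0],[0,0,0]]
    - [[0,0,0],[0,0,0]]
    - [[0,0,0],[0,0,0]]

```text
t: 7.07
tool_pos: [0.4571, 0.072, 0.3004]
orientation: [2.291, 2.148, 0.002]
force: [-0.1, -0.4, -0.6]
opening: 0.0135
gripper_force: 40.0
```

```bash
python3 - <<'E'
from go import *
show();go(456.5,72.5,284.5,-3.6)
im,d,c=cam("side");s,p,M=state();tip=p+218.4*M[:,2]
a=pix(c,tip/1000);b=pix(c,[.4565,.0725,.074]);print("key tip pred",a,"slot pred",b)
u,v=b.astype(int);cv2.imwrite("pics/s2c.png",cv2.resize(im[v-35:v+20,u-35:u+36],None,fx=10,fy=10,interpolation=cv2.INTER_CUBIC));print(u-35,v-35)
E
```

```text
t 7.07 p [457.1  72.  300.4] th -3.7 tilt 0.07 F [-0.1 -0.4 -0.6] T [-0.04  0.05  0.03] open 13.5 gf 40.0 q6 0.11
turn [ 0.0012 -0.0002 -0.0018] shift [ 0.46 -0.61 15.89] dist 15.9 rows>= 1  z-only: 15.9
key tip pred [251.38210962 204.80193226] slot pred [251.11572524 207.02050022]
216 172
```

View pics/s2c.png

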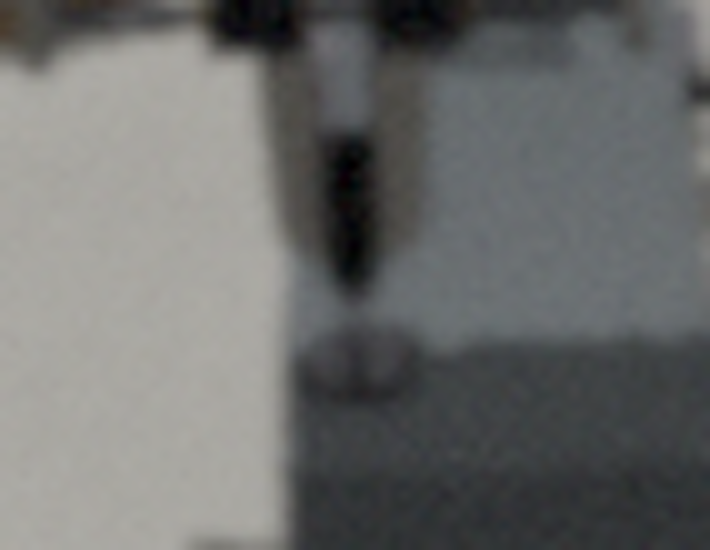

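The key handle's lower end is at crop (355,290) and the slot line at (357,360), aligned to within about 1 mm. Lowering gently.

Emit:
apply_moves:
  series:
    - [[0,0,3],[0,0,0]]
    - [[0,0,3],[0,0,0]]
    - [[0,0,3],[0,0,0]]
    - [[0,0,2],[0,0,0]]
    - [[0,0,0],[0,0,0]]
    - [[0,0,0],[0,0,0]]

```text
t: 7.62
tool_pos: [0.4566, 0.0727, 0.289]
orientation: [2.29, 2.15, 0.001]
force: [-0.3, -0.1, -0.3]
opening: 0.0141
gripper_force: 40.0
```

```bash
python3 - <<'E'
from go import *
show();go(456.9,72.5,284.5,-3.6)
E
```

```text
t 7.62 p [456.6  72.7 289. ] th -3.63 tilt 0.06 F [-0.3 -0.1 -0.3] T [-0.06  0.1   0.  ] open 14.1 gf 40.0 q6 0.11
turn [ 0.0011 -0.0003 -0.0006] shift [-0.14  0.34  4.48] dist 4.5 rows>= 1  z-only: 4.5
```

Emit:
apply_moves:
  series:
    - [[0,0,2],[0,0,0]]
    - [[0,0,2],[0,0,0]]
    - [[0,0,0],[0,0,0]]
    - [[0,0,0],[0,0,0]]

```text
t: 7.95
tool_pos: [0.4566, 0.0726, 0.285]
orientation: [2.29, 2.149, 0.002]
force: [-0.2, -0.3, -0.8]
opening: 0.0139
gripper_force: 40.0
```

Emit:
apply_moves:
  series:
    - [[0,0,0],[0,0,-0.06]]
    - [[0,0,0],[0,0,-0.1]]
    - [[0,0,0],[0,0,-0.1]]
    - [[0,0,0],[0,0,-0.1]]
    - [[0,0,0],[0,0,-0.1]]
    - [[0,0,0],[0,0,-0.1]]
    - [[0,0,0],[0,0,0]]

```text
t: 8.53
tool_pos: [0.4573, 0.0729, 0.2855]
orientation: [1.597, 2.702, 0.005]
force: [4.4, 2.8, -4.2]
opening: 0.0135
gripper_force: 40.0
```

```bash
python3 - <<'E'
from go import *
show();go(456.7,72.6,284.5,86.4)
E
```

```text
t 8.53 p [457.3  72.9 285.5] th 28.82 tilt 0.24 F [ 4.4  2.8 -4.2] T [ 0.32 -0.99 -0.13] open 13.5 gf 40.0 q6 -0.46
turn [ 0.0032  0.0031 -1.005 ] shift [ 0.62 -0.3   0.97] dist 1.2 rows>= 1  z-only: 1.0
```

Emit:
apply_moves:
  series:
    - [[0,0,0],[0,0,-0.1]]
    - [[0,0,0],[0,0,-0.1]]
    - [[0,0,0],[0,0,-0.1]]
    - [[0,0,0],[0,0,-0.1]]
    - [[0,0,0],[0,0,-0.1]]
    - [[0,0,0],[0,0,-0.1]]
    - [[0,0,0],[0,0,-0.1]]
    - [[0,0,0],[0,0,-0.1]]
    - [[0,0,0],[0,0,-0.1]]
    - [[0,0,0],[0,0,-0.1]]
    - [[0,0,0],[0,0,0]]
    - [[0,0,0],[0,0,0]]

```text
t: 9.53
tool_pos: [0.4577, 0.0738, 0.286]
orientation: [0.115, 3.134, 0.006]
force: [5.4, 8.3, -3.3]
opening: 0.0138
gripper_force: 40.0
```

```bash
python3 - <<'E'
from go import *
show();go(456.7,72.6,284.5,86.4)
E
```

```text
t 9.53 p [457.7  73.8 286. ] th 85.79 tilt 0.4 F [ 5.4  8.3 -3.3] T [ 1.86 -1.39 -0.15] open 13.8 gf 40.0 q6 -1.45
turn [ 0.004   0.0056 -0.0106] shift [ 0.94 -1.26  1.55] dist 2.2 rows>= 1  z-only: 1.5
```

Emit:
apply_moves:
  series:
    - [[0,0,0],[0,0,-0.06]]
    - [[0,0,0],[0,0,-0.06]]
    - [[0,0,0],[0,0,0]]
    - [[0,0,0],[0,0,0]]
    - [[0,0,0],[0,0,0]]

```text
t: 9.95
tool_pos: [0.4576, 0.0739, 0.2861]
orientation: [-0.072, 3.135, 0.006]
force: [4.7, 9.0, -2.8]
opening: 0.0136
gripper_force: 40.0
```

```bash
python3 - <<'E'
from go import *
show();go(456.7,72.6,320,86.4)
E
```

```text
t 9.95 p [457.6  73.9 286.1] th 92.63 tilt 0.39 F [ 4.7  9.  -2.8] T [ 2.08 -1.16 -0.03] open 13.6 gf 40.0 q6 -1.57
turn [0.004  0.0054 0.1087] shift [  0.84  -1.37 -33.91] dist 33.9 rows>= 1  z-only: -33.9
```

Emit:
apply_moves:
  series:
    - [[0,0,0],[0,0,0.105]]
    - [[0,0,-5],[0,0,0]]
    - [[0,0,-15],[0,0,0]]
    - [[0,0,-20],[0,0,0]]
    - [[0,0,0],[0,0,0.116]]
    - [[0,0,0],[0,0,0.116]]
    - [[0,0,0],[0,0,0.116]]
    - [[0,0,0],[0,0,0.116]]
    - [[0,0,0],[0,0,0.116]]
    - [[0,0,0],[0,0,0.116]]
    - [[0,0,0],[0,0,0.116]]
    - [[0,0,0],[0,0,0.116]]

```text
t: 10.95
tool_pos: [0.4566, 0.0726, 0.3253]
orientation: [1.496, 2.761, 0.002]
force: [-0.8, -0.2, -0.5]
opening: 0.0135
gripper_force: 40.0
```

Emit:
apply_moves:
  series:
    - [[0,0,0],[0,0,0.116]]
    - [[0,0,0],[0,0,0.116]]
    - [[0,0,0],[0,0,0.116]]
    - [[0,0,0],[0,0,0.116]]
    - [[0,0,0],[0,0,0.116]]
    - [[0,0,0],[0,0,0.116]]
    - [[0,0,0],[0,0,0.116]]
    - [[0,0,0],[0,0,0]]
    - [[0,0,0],[0,0,0]]

```text
t: 11.7
tool_pos: [0.4566, 0.0726, 0.3253]
orientation: [2.456, 1.958, 0.002]
force: [0.5, -0.7, -0.0]
opening: 0.0139
gripper_force: 40.0
```

```bash
python3 - <<'E'
from go import *
show();go(632,-173.7,310,-13)
E
```

```text
t 11.7 p [456.6  72.6 325.3] th -12.88 tilt 0.1 F [ 0.5 -0.7 -0. ] T [-0.09  0.08 -0.01] open 13.9 gf 40.0 q6 0.27
turn [ 0.0016 -0.0006  0.0021] shift [-200.56  226.27   15.26] dist 302.7 rows>= 8  z-only: 15.3
```

Emit:
apply_moves:
  series:
    - [[-25,28.5,0],[0,0,0.002]]
    - [[-25,28.5,0],[0,0,0]]
    - [[-25,28.5,0],[0,0,0]]
    - [[-25,28.5,0],[0,0,0]]
    - [[-25,28.5,0],[0,0,0]]
    - [[-25,28.5,0],[0,0,0]]
    - [[-25,28,0],[0,0,0]]
    - [[-25.5,27,0],[0,0,0]]
    - [[0,0,20],[0,0,0]]
    - [[0,0,20],[0,0,0]]
    - [[0,0,0],[0,0,0]]
    - [[0,0,0],[0,0,0]]

```text
t: 12.7
tool_pos: [0.6302, -0.174, 0.2835]
orientation: [-2.457, -1.953, 0.001]
force: [0.6, -0.1, -0.9]
opening: 0.0138
gripper_force: 40.0
```

```bash
python3 - <<'E'
from go import *
show();go(632,-173.7,223,-13)
im,d,c=cam("side");s,p,M=state();tip=p+218.4*M[:,2]
a=pix(c,tip/1000);b=pix(c,[.632,-.1735,.036]);print("key tip pred",a,"hole pred",b)
u,v=b.astype(int);c1=cv2.resize(im[v-40:v+20,u-30:u+31],None,fx=8,fy=8,interpolation=cv2.INTER_CUBIC);print(u-30,v-40)
im,d,c=cam("top");b=pix(c,[.456,.072,.074]);u,v=b.astype(int)
c2=cv2.resize(im[v-30:v+30,u-15:u+16],None,fx=8,fy=8,interpolation=cv2.INTER_CUBIC);cv2.imwrite("pics/s3.png",np.hstack([c1,c2]))
E
```

```text
t 12.7 p [ 630.2 -174.   283.5] th -13.06 tilt 0.17 F [ 0.6 -0.1 -0.9] T [-0.05  0.05 -0.01] open 13.8 gf 40.0 q6 -0.12
turn [-0.0027 -0.0011 -0.001 ] shift [ 0.68  1.69 60.55] dist 60.6 rows>= 2  z-only: 60.5
key tip pred [324.98375207 261.19058218] hole pred [324.69573437 269.68661418]
294 229
```

View pics/s3.png

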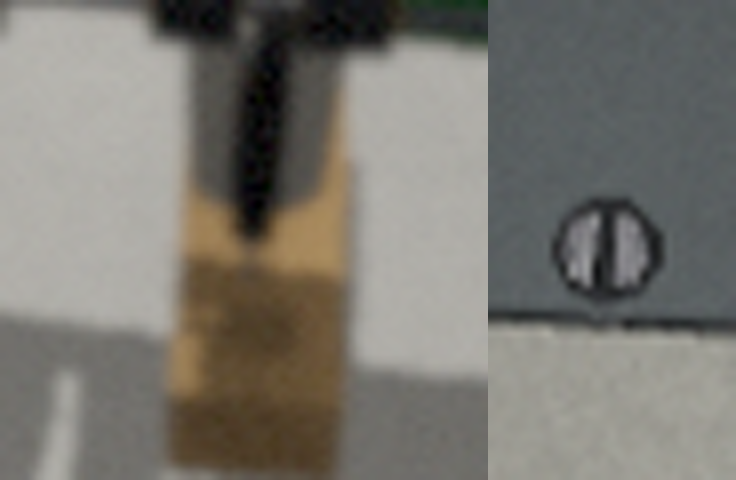

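The top crop shows the slot now along box x, so the lock is open. The key is over the dark hole at crop (255,325). Lowering it in.

Emit:
apply_moves:
  series:
    - [[0.5,1.5,20],[-0.002,0,0]]
    - [[0,0,10],[0,0,0]]
    - [[0,0,10],[0,0,0]]
    - [[0,0,10],[0,0,0]]
    - [[0,0,5],[0,0,0]]
    - [[0,0,4],[0,0,0]]
    - [[0,0,0],[0,0,0]]
    - [[0,0,0],[0,0,0]]

```text
t: 13.47
tool_pos: [0.6327, -0.174, 0.2265]
orientation: [2.46, 1.95, 0.004]
force: [1.0, 0.6, -0.6]
opening: 0.014
gripper_force: 40.0
```

```bash
python3 - <<'E'
from go import *
show();go(632,-173.7,223,-13)
E
```

```text
t 13.47 p [ 632.7 -174.   226.5] th -13.2 tilt 0.19 F [ 1.   0.6 -0.6] T [-0.07  0.06 -0.02] open 14.0 gf 40.0 q6 -0.12
turn [ 0.0033 -0.0006 -0.0035] shift [ 0.17 -0.81  3.51] dist 3.6 rows>= 1  z-only: 3.5
```

Emit:
apply_moves:
  series:
    - [[0,-0.5,3],[0,0,0]]
    - [[0,0,0],[0,0,0]]
    - [[0,0,0],[0,0,0]]

```text
t: 13.72
tool_pos: [0.6323, -0.174, 0.2237]
orientation: [2.46, 1.95, 0.004]
force: [1.0, 0.2, -0.7]
opening: 0.0137
gripper_force: 40.0
```

Emit:
apply_moves:
  series:
    - [[0,0,0],[0,0,0]]
    - [[0,0,0],[0,0,0]]
    - [[0,0,0],[0,0,0]]
    - [[0,0,0],[0,0,0]]
    - [[0,0,-15],[0,0,0]]
    - [[0,0,-35],[0,0,0]]
    - [[0,0,-35],[0,0,0]]
    - [[0,0,-30],[0,0,0]]
    - [[0,0,0],[0,0,0]]
    - [[0,0,0],[0,0,0]]
  claw: 0.4

```text
t: 14.55
tool_pos: [0.6328, -0.1742, 0.3432]
orientation: [2.456, 1.946, 0.01]
force: [0.5, 0.2, -0.9]
opening: 0.0369
gripper_force: 0.0
```

```bash
python3 - <<'E'
from go import *
show();go(452.3,167.1,320,-3.6)
E
```

```text
t 14.55 p [ 632.8 -174.2  343.2] th -13.2 tilt 0.6 F [ 0.5  0.2 -0.9] T [-0.08  0.09 -0.02] open 36.9 gf 0.0 q6 -0.12
turn [ 0.0104  0.0011 -0.1676] shift [ 329.3  -201.55   23.17] dist 386.8 rows>= 10  z-only: 23.2
```

Emit:
apply_moves:
  series:
    - [[0,0,0],[0.005,0,-0.084]]
    - [[0,0,0],[0.005,0,-0.084]]
    - [[33,-20,0],[0,0,0]]
    - [[33,-20,0],[0,0,0]]
    - [[33,-20,0],[0,0,0]]
    - [[33,-20,0],[0,0,0]]
    - [[33,-20,0],[0,0,0]]
    - [[33,-20,0],[0,0,0]]
    - [[33,-20,0],[0,0,0]]
    - [[33,-20,0],[0,0,0]]
    - [[33,-20,0],[0,0,0]]
    - [[32,-21,0],[0,0,0]]

```text
t: 15.55
tool_pos: [0.4501, 0.1683, 0.339]
orientation: [-2.285, -2.146, 0.008]
force: [1.3, 0.5, 0.1]
opening: 0.0369
gripper_force: 0.0
```

Emit:
apply_moves:
  series:
    - [[0,0,20],[0,0,0]]
    - [[0,0,0],[0,0,0]]
    - [[0,0,0],[0,0,0]]
    - [[0,0,0],[0,0,0]]

```text
t: 15.88
tool_pos: [0.4518, 0.1663, 0.3198]
orientation: [-2.287, -2.146, 0.008]
force: [-0.7, -0.3, 0.6]
opening: 0.0372
gripper_force: 0.0
```

```bash
python3 - <<'E'
from go import *
show();go(452.3,167.1,274,-3.6)
im,d,c=cam("side");print(pix(c,[.6324,-.1733,.058]))
P=cloud(c,d);q=(abs(P[...,0]-.632)<.05)&(abs(P[...,1]+.173)<.05)&(P[...,2]>.046)&(P[...,2]<.07)&(d>0)
p=P[q];r=cv2.minAreaRect((p[:,:2]*1000).astype(np.float32));print("key",q.sum(),r,p[:,2].max())
E
```

```text
t 15.88 p [451.8 166.3 319.8] th -3.63 tilt 0.43 F [-0.7 -0.3  0.6] T [-0.07  0.03  0.03] open 37.2 gf 0.0 q6 0.31
turn [-0.0075 -0.0002 -0.0005] shift [ 0.78  0.44 45.85] dist 45.9 rows>= 2  z-only: 45.8
[325.3276724  263.54528913]
key 93 ((632.3663940429688, -172.2787322998047), (59.03482437133789, 13.580244064331055), 76.36994171142578) 0.06156998870951211
```

Emit:
apply_moves:
  series:
    - [[0.5,0.5,20],[-0.007,0,0]]
    - [[0,0,20],[0,0,0]]
    - [[0,0,6],[0,0,0]]
    - [[0,0,0],[0,0,0]]
    - [[0,0,0],[0,0,0]]

```text
t: 16.35
tool_pos: [0.4525, 0.167, 0.2745]
orientation: [-2.291, -2.149, -0.001]
force: [-0.1, -0.1, 0.1]
opening: 0.0372
gripper_force: 0.0
```

Emit:
apply_moves:
  series:
    - [[0,0,0],[0,0,0]]
    - [[0,0,0],[0,0,0]]
    - [[0,0,0],[0,0,0]]
    - [[0,0,0],[0,0,0]]
    - [[0,0,0],[0,0,0]]
    - [[0,0,0],[0,0,0]]
  claw: 0
  newtons: 10

```text
t: 16.85
tool_pos: [0.4531, 0.1676, 0.2748]
orientation: [2.288, 2.149, 0.006]
force: [6.8, -0.5, -3.2]
opening: 0.0094
gripper_force: 10.0
```

```bash
python3 - <<'E'
from go import *
show()
s,p,M=state()
# handle path: bar rel hinge (box x,z): start (-116,40); rows of dphi, in tool axes (tool y = box x, z down)
f=lambda a:np.array([-116*np.cos(a)+40*np.sin(a),116*np.sin(a)+40*np.cos(a)])
ph=np.linspace(0,1.75,36+1);P=np.array([f(a) for a in ph]);D=np.diff(P,axis=0)
print([[0,round(a,1),round(-b,1)] for a,b in D]);print(D.sum(0))
E
```

```text
t 16.85 p [453.1 167.6 274.8] th -3.58 tilt 0.27 F [ 6.8 -0.5 -3.2] T [-0.06 -1.08 -0.  ] open 9.4 gf 10.0 q6 0.31
[[0, np.float64(2.1), np.float64(-5.6)], [0, np.float64(2.3), np.float64(-5.5)], [0, np.float64(2.6), np.float64(-5.4)], [0, np.float64(2.9), np.float64(-5.2)], [0, np.float64(3.1), np.float64(-5.1)], [0, np.float64(3.4), np.float64(-4.9)], [0, np.float64(3.6), np.float64(-4.8)], [0, np.float64(3.8), np.float64(-4.6)], [0, np.float64(4.0), np.float64(-4.4)], [0, np.float64(4.3), np.float64(-4.2)], [0, np.float64(4.5), np.float64(-4.0)], [0, np.float64(4.6), np.float64(-3.7)], [0, np.float64(4.8), np.float64(-3.5)], [0, np.float64(5.0), np.float64(-3.3)], [0, np.float64(5.1), np.float64(-3.0)], [0, np.float64(5.3), np.float64(-2.8)], [0, np.float64(5.4), np.float64(-2.5)], [0, np.float64(5.5), np.float64(-2.3)], [0, np.float64(5.6), np.float64(-2.0)], [0, np.float64(5.7), np.float64(-1.7)], [0, np.float64(5.8), np.float64(-1.4)], [0, np.float64(5.9), np.float64(-1.1)], [0, np.float64(5.9), np.float64(-0.9)], [0, np.float64(5.9), np.float64(-0.6)], [0, np.float64(6.0), np.float64(-0.3)], [0, np.float64(6.0), np.float64(0.0)], [0, np.float64(6.0), np.float64(0.3)], [0, np.float64(5.9), np.float64(0.6)], [0, np.float64(5.9), np.float64(0.9)], [0, np.float64(5.9), np.float64(1.2)], [0, np.float64(5.8), np.float64(1.4)], [0, np.float64(5.7), np.float64(1.7)], [0, np.float64(5.6), np.float64(2.0)], [0, np.float64(5.5), np.float64(2.3)], [0, np.float64(5.4), np.float64(2.5)], [0, np.float64(5.3), np.float64(2.8)]]
[176.03598033  67.01252761]
```

Emit:
apply_moves:
  series:
    - [[0,2,-5.5],[0,0,0]]
    - [[0,2.5,-5.5],[0,0,0]]
    - [[0,2.5,-5.5],[0,0,0]]
    - [[0,3,-5],[0,0,0]]
    - [[0,3,-5],[0,0,0]]
    - [[0,3.5,-5],[0,0,0]]
    - [[0,3.5,-5],[0,0,0]]
    - [[0,4,-4.5],[0,0,0]]
    - [[0,4,-4.5],[0,0,0]]
    - [[0,4,-4],[0,0,0]]
    - [[0,4.5,-4],[0,0,0]]
    - [[0,4.5,-4],[0,0,0]]

```text
t: 17.85
tool_pos: [0.4924, 0.1652, 0.332]
orientation: [-2.287, -2.15, 0.002]
force: [-9.5, 2.6, 1.1]
opening: 0.0091
gripper_force: 10.0
```

```bash
python3 - <<'E'
from go import *
show()
im,d,c=cam("side");P=cloud(c,d)
q=(d>0)&(P[...,0]>.4)&(P[...,0]<.65)&(P[...,1]>.03)&(P[...,1]<.10)&(P[...,2]>.08)
print("raised pts",q.sum(),P[q].mean(0) if q.sum() else 0)
E
```

```text
t 17.85 p [492.4 165.2 332. ] th -3.56 tilt 0.17 F [-9.5  2.6  1.1] T [ 0.24  1.69 -0.03] open 9.1 gf 10.0 q6 0.29
raised pts 2417 [0.4613451  0.0840536  0.46065998]
```

Emit:
apply_moves:
  series:
    - [[0,5,-3.5],[0,0,0]]
    - [[0,5,-3.5],[0,0,0]]
    - [[0,5,-3],[0,0,0]]
    - [[0,5.5,-3],[0,0,0]]
    - [[0,5.5,-2.5],[0,0,0]]
    - [[0,5.5,-2],[0,0,0]]
    - [[0,5.5,-2],[0,0,0]]
    - [[0,5.5,-1.5],[0,0,0]]
    - [[0,6,-1.5],[0,0,0]]
    - [[0,6,-1],[0,0,0]]
    - [[0,6,-1],[0,0,0]]
    - [[0,6,-0.5],[0,0,0]]

```text
t: 18.9
tool_pos: [0.5598, 0.1608, 0.3586]
orientation: [2.289, 2.151, 0.003]
force: [-5.6, 1.1, 3.9]
opening: 0.0099
gripper_force: 10.0
```

```bash
python3 - <<'E'
from go import *
show();s,p,M=state()
bx=[np.cos(np.radians(3.6)),-np.sin(np.radians(3.6))]
d=p-np.array([453.2,167.6,274.8]);print("bar rel hinge",-116+d[:2]@bx,40+d[2],"phi",np.pi-np.arctan2(40,116)*1-np.arctan2(40+d[2],-116+d[:2]@bx))
E
```

```text
t 18.9 p [559.8 160.8 358.6] th -3.57 tilt 0.1 F [-5.6  1.1  3.9] T [0.03 1.04 0.08] open 9.9 gf 10.0 q6 0.25
bar rel hinge -9.190084373428334 123.8009515242477 phi 1.164640019123092
```

Emit:
apply_moves:
  series:
    - [[0,6,0],[0,0,0]]
    - [[0,6,0],[0,0,0]]
    - [[0,6,0.5],[0,0,0]]
    - [[0,6,0.5],[0,0,0]]
    - [[0,6,1],[0,0,0]]
    - [[0,6,1],[0,0,0]]
    - [[0,6,1.5],[0,0,0]]
    - [[0,6,1.5],[0,0,0]]
    - [[0,5.5,2],[0,0,0]]
    - [[0,5.5,2],[0,0,0]]
    - [[0,5.5,2.5],[0,0,0]]
    - [[0,4,2],[0,0,0]]

```text
t: 19.9
tool_pos: [0.6282, 0.1565, 0.3414]
orientation: [-2.289, -2.151, -0.001]
force: [-2.4, 1.1, 2.8]
opening: 0.0095
gripper_force: 10.0
```

```bash
python3 - <<'E'
from go import *
show();s,p,M=state()
bx=[np.cos(np.radians(3.6)),-np.sin(np.radians(3.6))]
d=p-np.array([453.2,167.6,274.8]);print("bar rel hinge",-116+d[:2]@bx,40+d[2],"phi",np.pi-np.arctan2(40,116)*1-np.arctan2(40+d[2],-116+d[:2]@bx))
E
```

```text
t 19.9 p [628.2 156.5 341.4] th -3.58 tilt 0.05 F [-2.4  1.1  2.8] T [0.12 0.56 0.04] open 9.5 gf 10.0 q6 0.23
bar rel hinge 59.33955551891643 106.57763613005278 phi 1.7467652322129965
```

Emit:
apply_moves:
  series:
    - [[0,0,0],[0,0,0]]
    - [[0,0,0],[0,0,0]]
    - [[0,0,0],[0,0,0]]
    - [[0,0,-10],[0,0,0]]
    - [[0,0,-25],[0,0,0]]
    - [[0,0,-35],[0,0,0]]
    - [[0,0,-30],[0,0,0]]
    - [[0,0,0],[0,0,0]]
    - [[0,0,0],[0,0,0]]
  claw: 0.24

```text
t: 20.65
tool_pos: [0.628, 0.1565, 0.4465]
orientation: [2.287, 2.148, 0.01]
force: [0.1, -0.6, -0.4]
opening: 0.0222
gripper_force: 0.0
```

```bash
cat > packs.py <<'E'
from go import *
def packs(show=True):
    out={}
    for n in("top","side"):
        im,d,c=cam(n);P=cloud(c,d);hsv=cv2.cvtColor(im,cv2.COLOR_BGR2HSV);o=[]
        q=((d>0)&(P[...,2]>.019)&(P[...,2]<.034)&(P[...,0]>.3)&(P[...,0]<.62)&(P[...,1]<-.1)&(P[...,1]>-.5)).astype(np.uint8)
        N,L,S,C=cv2.connectedComponentsWithStats(q)
        for i in range(1,N):
            if 150<S[i,4]<700:
                r=cv2.minAreaRect((P[L==i][:,:2]*1000).astype(np.float32));(w,h),a=r[1],r[2]
                if max(w,h)>70: continue
                th=a if w<h else a-90
                o.append((*np.round(r[0],1),round((th+90)%180-90,1),round(min(w,h),1),round(max(w,h),1),"ORANGE" if np.median(hsv[L==i][:,1])>90 else "black"))
        out[n]=o
        if show:
            for k in o: print(n,*k)
    return out
E
python3 - <<'E'
from packs import *
show();packs()
im,d,c=cam("top");cv2.imwrite("pics/t4.png",cv2.resize(im[90:280,150:450],None,fx=2.6,fy=2.6,interpolation=cv2.INTER_CUBIC))
np.save("t4.npy",d);cv2.imwrite("t4.png",im)
go(522.7,-285.7,300,-15.4)
E
```

```text
t 20.65 p [628.  156.5 446.5] th -3.58 tilt 0.44 F [ 0.1 -0.6 -0.4] T [-0.08  0.11  0.02] open 22.2 gf 0.0 q6 0.23
top 522.2 -284.1 -14.7 44.3 52.0 black
top 508.0 -405.2 16.5 43.8 53.0 black
top 408.7 -304.4 -53.9 45.0 52.3 ORANGE
top 393.7 -191.7 -14.6 43.4 51.5 black
side 395.1 -194.6 -14.4 44.7 54.5 black
side 523.8 -286.1 -16.1 43.8 56.5 black
side 410.0 -306.7 -51.9 46.0 51.7 ORANGE
side 509.5 -408.1 15.5 44.2 54.6 black
turn [-1.300e-03 -2.000e-04  2.063e-01] shift [-453.98   16.57  140.87] dist 475.6 rows>= 12  z-only: 140.9
```

View pics/t4.png

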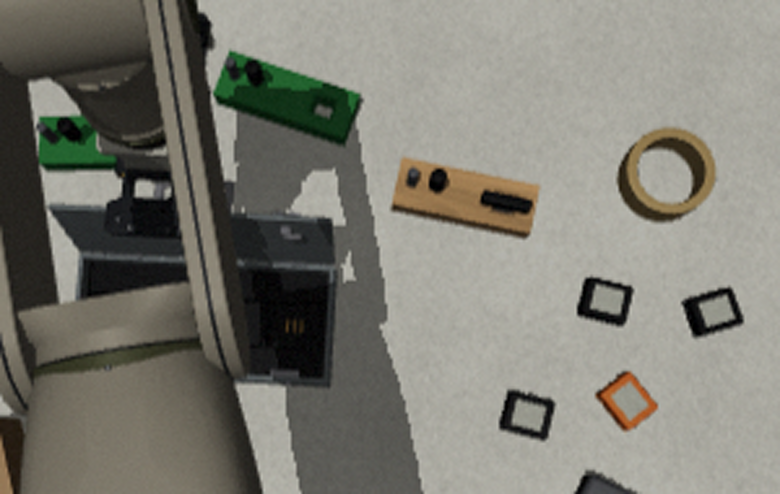

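Pack C has been knocked and now sits at about (394,-193). The lid is open, with bay contacts visible at crop (293,327). Going for pack A.

Emit:
apply_moves:
  series:
    - [[0,0,0],[0,0,0.1]]
    - [[-38,1.5,0],[0,0,0.106]]
    - [[-38,1.5,0],[0,0,0]]
    - [[-38,1.5,5],[0,0,0]]
    - [[-38,1.5,12],[0,0,0]]
    - [[-38,1.5,12],[0,0,0]]
    - [[-38,1.5,12],[0,0,0]]
    - [[-38,1.5,15],[0,0,0]]
    - [[-38,1.5,15],[0,0,0]]
    - [[-38,1.5,15],[0,0,0]]
    - [[-38,1.5,15],[0,0,0]]
    - [[-38,1.5,15],[0,0,0]]
  claw: 0.8

```text
t: 21.8
tool_pos: [0.5352, -0.2529, 0.3232]
orientation: [-2.496, -1.902, 0.0]
force: [0.2, -0.7, 0.8]
opening: 0.0741
gripper_force: 0.0
```

Emit:
apply_moves:
  series:
    - [[-36,0,15],[0,0,0]]
    - [[0,0,20],[0,0,0]]
    - [[0,0,20],[0,0,0]]
    - [[0,0,0],[0,0,0]]
    - [[0,0,0],[0,0,0]]
    - [[0,0,0],[0,0,0]]

```text
t: 22.3
tool_pos: [0.5272, -0.2859, 0.2709]
orientation: [-2.498, -1.904, -0.001]
force: [0.5, 0.2, -0.9]
opening: 0.0742
gripper_force: 0.0
```

```bash
python3 - <<'E'
from go import *
show();go(523,-285.1,203,-15.4)
E
```

```text
t 22.3 p [ 527.2 -285.9  270.9] th -15.35 tilt 0.07 F [ 0.5  0.2 -0.9] T [-0.1   0.11  0.01] open 74.2 gf 0.0 q6 -0.31
turn [-0.0002 -0.0011  0.0008] shift [-0.39 -4.3  67.88] dist 68.0 rows>= 2  z-only: 67.9
```

Emit:
apply_moves:
  series:
    - [[0,-4.3,20],[0,0,0]]
    - [[0,0,20],[0,0,0]]
    - [[0,0,18],[0,0,0]]
    - [[0,0,10],[0,0,0]]
    - [[0,0,0],[0,0,0]]
    - [[0,0,0],[0,0,0]]

```text
t: 22.8
tool_pos: [0.5235, -0.2849, 0.2035]
orientation: [2.498, 1.905, 0.002]
force: [0.8, 0.0, 0.4]
opening: 0.0745
gripper_force: 0.0
```

Emit:
apply_moves:
  series:
    - [[0,0,0],[0,0,0]]
    - [[0,0,0],[0,0,0]]
    - [[0,0,0],[0,0,0]]
    - [[0,0,0],[0,0,0]]
    - [[0,0,0],[0,0,0]]
    - [[0,0,0],[0,0,0]]
  claw: 0
  newtons: 25

```text
t: 23.3
tool_pos: [0.5232, -0.2852, 0.2032]
orientation: [2.498, 1.904, 0.002]
force: [-0.4, 0.5, 1.8]
opening: 0.0438
gripper_force: 25.0
```

```bash
python3 - <<'E'
from go import *
show();go(523,-285.1,330,-15.4)
E
```

```text
t 23.3 p [ 523.2 -285.2  203.2] th -15.39 tilt 0.08 F [-0.4  0.5  1.8] T [-0.06  0.11  0.05] open 43.8 gf 25.0 q6 -0.32
turn [ 0.0012 -0.0006  0.0002] shift [ 5.0000e-02 -2.7000e-01 -1.2681e+02] dist 126.8 rows>= 4  z-only: -126.8
```

Emit:
apply_moves:
  series:
    - [[0,0,-10],[0,0,0]]
    - [[0,0,-30],[0,0,0]]
    - [[0,0,-35],[0,0,0]]
    - [[0,0,-35],[0,0,0]]
    - [[0,0,-15],[0,0,0]]
    - [[0,0,0],[0,0,0]]
    - [[0,0,0],[0,0,0]]

```text
t: 23.88
tool_pos: [0.5232, -0.2853, 0.3289]
orientation: [2.497, 1.903, 0.003]
force: [-0.1, 0.6, -1.9]
opening: 0.0436
gripper_force: 25.0
```

```bash
python3 - <<'E'
from go import *
show()
o=[]
for n in("top","side"):
    im,d,c=cam(n);P=cloud(c,d);np.save(f"{n}5.npy",d);cv2.imwrite(f"{n}5.png",im)
    reg=(d>0)&(P[...,0]>.40)&(P[...,0]<.62)&(P[...,1]>0)&(P[...,1]<.34)
    for nm,lo,hi in(("rim",.05,.066),("deck",.027,.038),("bayfloor",.012,.025)):
        q=(reg&(P[...,2]>lo)&(P[...,2]<hi)).astype(np.uint8)
        N,L,S,C=cv2.connectedComponentsWithStats(q)
        for i in range(1,N):
            if S[i,4]>60:
                r=cv2.minAreaRect((P[L==i][:,:2]*1000).astype(np.float32));print(n,nm,S[i,4],np.round(r[0],1),np.round(r[1],1),round(r[2],1),P[L==i][:,2].mean().round(4))
a=cv2.imread("top5.png")[160:260,165:300];cv2.imwrite("pics/t5.png",cv2.resize(a,None,fx=5,fy=5,interpolation=cv2.INTER_CUBIC))
E
```

```text
t 23.88 p [ 523.2 -285.3  328.9] th -15.38 tilt 0.15 F [-0.1  0.6 -1.9] T [-0.07  0.13  0.02] open 43.6 gf 25.0 q6 -0.32
top rim 686 [503.1 167.6] [285.3 134.7] 86.0 0.059
top deck 2334 [504.2 168.6] [274.  119.2] 86.4 0.0311
top bayfloor 307 [510.7 267.8] [55.5 51.1] 83.9 0.0192
top bayfloor 310 [506.2 201.2] [57.9 48.5] 84.8 0.0192
top bayfloor 309 [501.6 134.6] [56.4 48.5] 88.8 0.0191
top bayfloor 319 [498.8  69.3] [56.5 50.1] 89.2 0.0193
side rim 202 [468.2 169.7] [294.9  79.2] 81.1 0.0586
side deck 618 [483.6 188.4] [247.   76.2] 86.8 0.0323
side bayfloor 91 [506.1 272.8] [48.  38.1] 85.1 0.0209
side bayfloor 101 [502.2 208.8] [46.4 39.9] 84.5 0.0206
side bayfloor 115 [496.3 144.6] [38.8 52.4] 4.5 0.0207
```

View pics/t5.png

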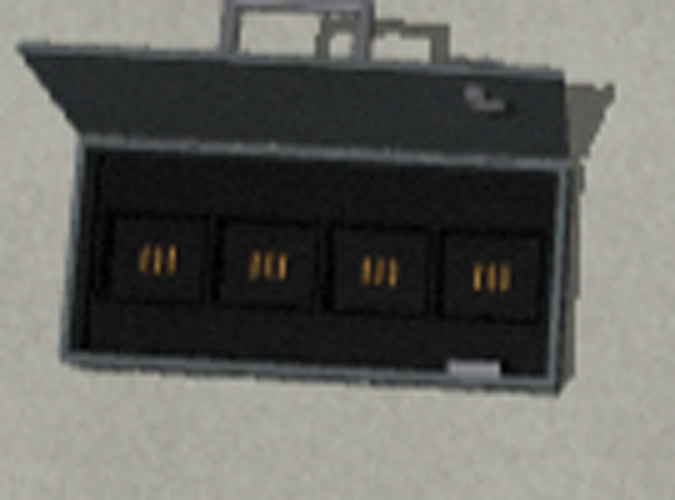

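The top view shows four bays with contacts at (157,262), (268,265), (380,270) and (491,276), and the cam's strike inside the front wall. The gripper body would reach the open lid when vertical, so I'll tilt the tool 15° towards the robot for placing.

```bash
cat >> go.py <<'E'
BX=np.array([np.cos(np.radians(3.6)),-np.sin(np.radians(3.6)),0]);BY=np.array([np.sin(np.radians(3.6)),np.cos(np.radians(3.6)),0])
def tilted(a=15):
    t=np.radians(a);z=np.sin(t)*BX-np.cos(t)*np.array([0,0,1.]);return np.stack([BY,np.cross(z,BY),z],1)
def goT(bottom,off,a=15):
    """tool tilted a deg; bottom = wanted pack-bottom centre mm, off = TCP-to-pack-bottom along tool z"""
    s,p,M=state();T=tilted(a);tcp=np.array(bottom)-off*T[:,2]
    w=R.from_matrix(M.T@T).as_rotvec();d=T.T@(tcp-p);print("tcp",tcp.round(1),"turn",w.round(4),"shift(tilted axes)",d.round(2),np.linalg.norm(d).round(1));return tcp,T
C0=np.array([504,165.5,0])
def bay(i): return C0+[-99,-33,33,99][i]*BY+np.array([0,0,20])
E
python3 - <<'E'
from go import *
t,T=goT(bay(0)+.75*BX+[0,0,9.7+50],203.2);go(t[0],t[1],329,-3.6)
E
```

```text
tcp [446.  70. 276.] turn [-0.2632  0.0248 -0.2048] shift(tilted axes) [ 349.2  -107.95   22.56] 366.2
turn [-0.0023 -0.0021 -0.2057] shift [349.2  -98.43  -3.29] dist 362.8 rows>= 9  z-only: -3.3
```

Emit:
apply_moves:
  series:
    - [[0,0,0],[0,0,-0.103]]
    - [[0,0,0],[0,0,-0.103]]
    - [[35,-10,0],[0,0,0]]
    - [[35,-10,0],[0,0,0]]
    - [[35,-10,0],[0,0,0]]
    - [[35,-10,0],[0,0,0]]
    - [[35,-10,0],[0,0,0]]
    - [[35,-10,0],[0,0,0]]
    - [[35,-10,0],[0,0,0]]
    - [[35,-10,0],[0,0,0]]
    - [[35,-10,0],[0,0,0]]
    - [[34,-8,0],[0,0,0]]

```text
t: 24.98
tool_pos: [0.4452, 0.0709, 0.3255]
orientation: [-2.288, -2.149, 0.003]
force: [1.1, -0.4, -1.7]
opening: 0.0434
gripper_force: 25.0
```

Emit:
apply_moves:
  series:
    - [[0,0,0],[-0.09,0,0]]
    - [[0,0,0],[-0.09,0,0]]
    - [[0,0,0],[-0.082,0,0]]
    - [[0,0,0],[0,0,0]]
    - [[0,0,0],[0,0,0]]
    - [[0,0,0],[0,0,0]]

```text
t: 25.48
tool_pos: [0.4465, 0.0691, 0.3267]
orientation: [2.145, 2.014, 0.262]
force: [-0.5, -0.3, -0.7]
opening: 0.0435
gripper_force: 25.0
```

```bash
python3 - <<'E'
from go import *
show();s,p,M=state()
goT(bay(0)+.75*BX+[0,0,9.7+45],203.2)
im,d,c=cam("side");cv2.imwrite("side6.png",im);P=cloud(c,d)
b=p+203.2*M[:,2];print("pack bottom pred",b.round(1))
# pack's -y face predicted corners
cor=[b+sx*22*M[:,1]-26*M[:,0]-h*M[:,2] for sx,h in((-1,0),(1,0),(1,28),(-1,28))]
print("pred px",[pix(c,k/1000).round(1).tolist() for k in cor])
u,v=pix(c,b/1000).astype(int);cr=im[v-40:v+35,u-40:u+45];print("org",u-40,v-40)
cv2.imwrite("pics/s6.png",cv2.resize(cr,None,fx=8,fy=8,interpolation=cv2.INTER_CUBIC))
E
```

```text
t 25.48 p [446.5  69.1 326.7] th -3.61 tilt 14.77 F [-0.5 -0.3 -0.7] T [-0.02  0.22  0.02] open 43.5 gf 25.0 q6 0.12
tcp [446.  70. 271.] turn [-0.004  -0.0006 -0.0001] shift(tilted axes) [  0.78 -14.89  53.74] 55.8
pack bottom pred [498.2  66.  130.3]
pred px [[257.6, 198.8], [272.5, 195.1], [269.8, 187.3], [254.8, 191.1]]
org 224 151
```

View pics/s6.png

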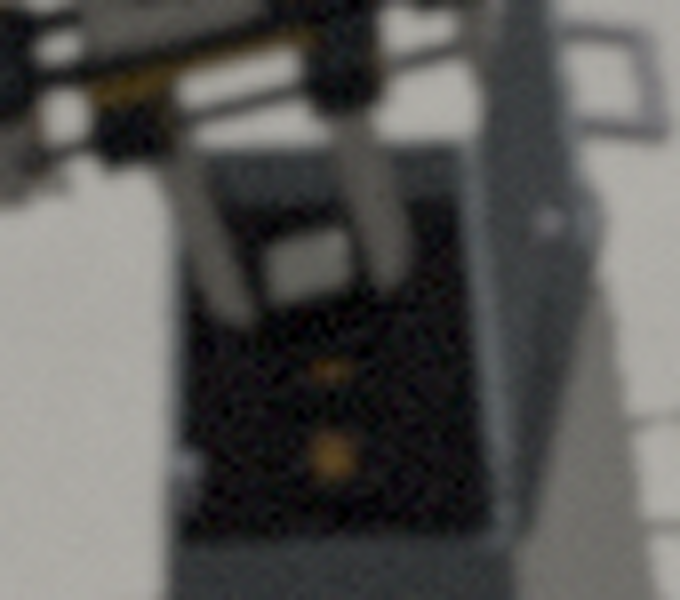

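```bash
python3 - <<'E'
from go import *
s,p,M=state();c=robot.calibration("side");ct=robot.calibration("top")
b=p+203.2*M[:,2];print("label pred",pix(c,(b-28*M[:,2])/1000),"obs 262.1 184.1")
for sg in(-1,1): print("tip pred",pix(c,(p+186*M[:,2]+sg*27*M[:,1])/1000))
for (u,v) in((265.2,207.8),(264.6,196.8)): print("side contact",world(c,u,v,.0205)*1000)
for i in range(4): print(bay(i).round(1),pix(c,bay(i)/1000))
# contacts by colour, both views
for n,cc in(("top5.png",ct),("side5.png",c),("side6.png",c)):
    im=cv2.imread(n);h=cv2.cvtColor(im,cv2.COLOR_BGR2HSV).astype(int)
    q=np.zeros(im.shape[:2],bool)
    for i in range(4):
        u,v=pix(cc,bay(i)/1000).astype(int);w=im[v-9:v+10,u-9:u+10].astype(float);m=np.clip(w[...,2]-w[...,0]-20,0,None)
        if m.sum()>50:
            yy,xx=np.mgrid[-9:10,-9:10];cu,cv=u+(m*xx).sum()/m.sum(),v+(m*yy).sum()/m.sum();print(n,i,round(m.sum()),world(cc,cu,cv,.0205).round(4)*1000)
E
```

```text
label pred [262.23726888 183.95517732] obs 262.1 184.1
tip pred [254.29507004 189.23580802]
tip pred [272.35103398 184.64966987]
side contact [502.93643096 134.73300538  20.5       ]
side contact [506.36665446 194.75202122  20.5       ]
[497.8  66.7  20. ] [265.52192483 221.37000654]
[501.9 132.6  20. ] [264.94772421 208.35777917]
[506.1 198.4  20. ] [264.41491501 196.28354204]
[510.2 264.3  20. ] [263.91917736 185.04940057]
top5.png 0 806 [497.1  69.2  20.5]
top5.png 1 781 [501.7 134.8  20.5]
top5.png 2 747 [506.  199.7  20.5]
top5.png 3 740 [510.5 265.2  20.5]
side5.png 1 526 [502.5 135.2  20.5]
side5.png 2 409 [506.7 199.   20.5]
side5.png 3 370 [510.6 259.2  20.5]
side6.png 1 420 [502.8 135.3  20.5]
side6.png 2 96 [505.9 190.   20.5]
```

The label at crop (308,268) matches its prediction to 0.2 px. Both views agree on the bay contacts, so I'm correcting the box centre to (504,167.2).

```bash
sed -i 's/C0=np.array(\[504,165.5,0\])/C0=np.array([504,167.2,0])/' go.py; python3 - <<'E'
from go import *
for dz in(25,0): goT(bay(0)+.75*BX+[0,0,9.7+dz],203.2)
E
```

```text
tcp [446.   71.7 251. ] turn [-0.0032 -0.0006 -0.0003] shift(tilted axes) [  2.52 -20.55  73.26] 76.1
tcp [446.   71.7 226. ] turn [-0.0032 -0.0006 -0.0003] shift(tilted axes) [  2.52 -27.02  97.41] 101.1
```

Emit:
apply_moves:
  series:
    - [[2.5,0,0],[-0.003,0,0]]
    - [[0,-7,24],[0,0,0]]
    - [[0,-7,24],[0,0,0]]
    - [[0,-6.5,25],[0,0,0]]
    - [[0,0,0],[0,0,0]]
    - [[0,0,0],[0,0,0]]
    - [[0,0,0],[0,0,0]]

```text
t: 26.12
tool_pos: [0.4472, 0.0719, 0.2533]
orientation: [2.14, 2.01, 0.27]
force: [0.2, -0.2, -1.7]
opening: 0.0437
gripper_force: 25.0
```

```bash
python3 - <<'E'
from go import *
show()
goT(bay(0)+.75*BX+[0,0,9.7],203.2)
E
```

```text
t 26.12 p [447.2  71.9 253.3] th -3.61 tilt 15.25 F [ 0.2 -0.2 -1.7] T [-0.05  0.22 -0.02] open 43.7 gf 25.0 q6 0.14
tcp [446.   71.7 226. ] turn [ 0.0043 -0.0009 -0.0001] shift(tilted axes) [-0.3  -8.16 26.13] 27.4
```

Emit:
apply_moves:
  series:
    - [[0,-2,6.5],[0.004,0,0]]
    - [[0,-2,6.5],[0,0,0]]
    - [[0,-2,4],[0,0,0]]
    - [[0,-1,4],[0,0,0]]
    - [[0,-1,3],[0,0,0]]
    - [[0,0,0],[0,0,0]]
    - [[0,0,0],[0,0,0]]

```text
t: 26.7
tool_pos: [0.4451, 0.072, 0.2268]
orientation: [2.143, 2.013, 0.266]
force: [1.7, 0.5, -1.5]
opening: 0.044
gripper_force: 25.0
```

```bash
python3 - <<'E'
from go import *
show()
goT(bay(0)+.75*BX+[0,0,9.7],203.2)
im,d,c=cam("side");u,v=pix(c,bay(0)/1000).astype(int);cv2.imwrite("pics/s7.png",cv2.resize(im[v-40:v+25,u-45:u+45],None,fx=8,fy=8,interpolation=cv2.INTER_CUBIC))
E
```

```text
t 26.7 p [445.1  72.  226.8] th -3.59 tilt 14.99 F [ 1.7  0.5 -1.5] T [-0.07  0.14 -0.  ] open 44.0 gf 25.0 q6 0.14
tcp [446.   71.7 226. ] turn [-0.0003 -0.0009  0.0002] shift(tilted axes) [-0.29  0.76  1.06] 1.3
```

View pics/s7.png

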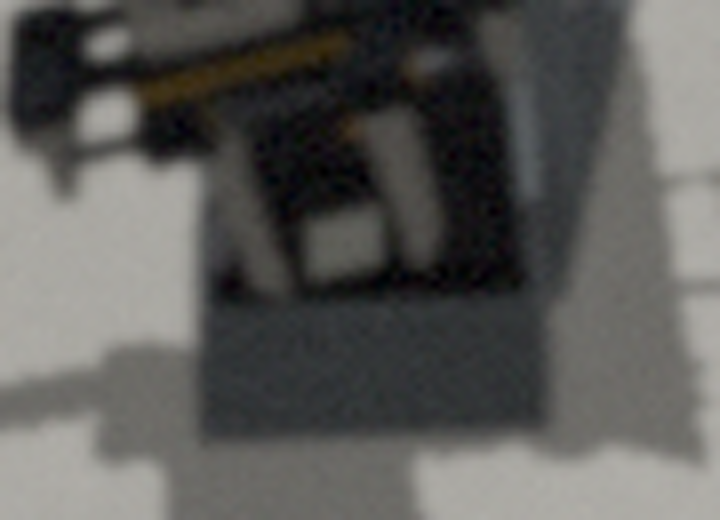

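The pack is inside bay 0 and tilted, with no contact force; its label is at crop (343,243). Releasing and backing off along the tool axis.

Emit:
apply_moves:
  series:
    - [[0,0.5,0.5],[0,0,0]]
    - [[0,0,0],[0,0,0]]
    - [[0,0,0],[0,0,0]]
    - [[0,0,0],[0,0,0]]
    - [[0,0,0],[0,0,0]]
    - [[0,0,-10],[0,0,0]]
    - [[0,0,-30],[0,0,0]]
    - [[0,0,-40],[0,0,0]]
    - [[0,0,-40],[0,0,0]]
    - [[0,0,0],[0,0,0]]
    - [[0,0,0],[0,0,0]]
  claw: 0.57

```text
t: 27.67
tool_pos: [0.4152, 0.074, 0.3467]
orientation: [2.139, 2.009, 0.274]
force: [0.4, -0.1, -0.4]
opening: 0.0533
gripper_force: 0.0
```

```bash
cat > seat.py <<'E'
from go import *
def seated(i,n):
    im,d,c=cam(n);P=cloud(c,d);b=bay(i);q=(d>0)&(abs((P*1000-b)@BX)<30)&(abs((P*1000-b)@BY)<33)
    z=P[...,2]*1000;print(n,"bay",i,"z pct",np.percentile(z[q],[5,50,95]).round(1))
    k=q&(z>38)&(z<60)
    if k.sum()>20:
        p=P[k]*1000-b;X=np.stack([p@BX,p@BY],1);r=cv2.minAreaRect(X.astype(np.float32))
        A=np.c_[X,np.ones(len(X))];co=np.linalg.lstsq(A,p[:,2],rcond=None)[0]
        print("  top face n",k.sum(),"centre",np.round(r[0],1),"size",np.round(r[1],1),round(r[2],1),"z at centre",co[2].round(1),"(seated 28) slopes",co[:2].round(3))
E
python3 - <<'E'
from seat import *
show();seated(0,"top");seated(0,"side")
E
```

```text
t 27.67 p [415.2  74.  346.7] th -3.6 tilt 15.41 F [ 0.4 -0.1 -0.4] T [-0.08  0.26 -0.04] open 53.3 gf 0.0 q6 0.14
top bay 0 z pct [ 28.8 304.3 313.6]
  top face n 32 centre [-12.2  -9.1] size [32.8 60.7] 35.7 z at centre 25.6 (seated 28) slopes [-0.052  0.046]
side bay 0 z pct [ 34.8 266.3 310.5]
  top face n 147 centre [-1.  1.] size [51.5 42.8] 87.8 z at centre 28.3 (seated 28) slopes [ 0.004 -0.013]
```

Pack A is seated flat: top face at 28.3 mm, about 1 mm off centre. Next is pack C.

```bash
python3 - <<'E'
from go import *
go(415,74,347,-3.6)
go(394.4,-193.2,290,-14.5,np.array([415,74,347.]),None)
E
```

```text
turn [ 0.2619 -0.0009  0.0003] shift [ 0.22  0.59 -4.45] dist 4.5 rows>= 1  z-only: -4.5
turn [ 0.261  -0.0258  0.1894] shift [-263.85   46.96   57.  ] dist 274.0 rows>= 7  z-only: 57.0
```

Emit:
apply_moves:
  series:
    - [[0,0,0],[0.09,0,0]]
    - [[0,0,0],[0.09,0,0]]
    - [[0,0,0],[0.085,0,0]]
    - [[0,0,0],[0,0,0.095]]
    - [[0,0,0],[0,0,0.095]]
    - [[0,0,0],[0,0,0]]
    - [[0,0,0],[0,0,0]]
  claw: 0.8

```text
t: 28.35
tool_pos: [0.4142, 0.0738, 0.3408]
orientation: [-2.477, -1.925, 0.007]
force: [0.3, -0.2, 0.8]
opening: 0.0744
gripper_force: 0.0
```

```bash
python3 - <<'E'
from packs import *
show();packs();go(394.4,-193.2,260,-14.5)
E
```

```text
t 28.35 p [414.2  73.8 340.8] th -14.31 tilt 0.38 F [ 0.3 -0.2  0.8] T [-0.12  0.08 -0.  ] open 74.4 gf 0.0 q6 0.3
top 507.9 -405.1 16.8 43.9 52.3 black
top 408.7 -304.0 -53.3 44.8 51.8 ORANGE
top 393.7 -191.7 -14.6 43.5 52.3 black
side 394.9 -194.0 -16.4 44.7 57.3 black
side 410.5 -306.6 -55.4 45.8 52.8 ORANGE
side 509.9 -407.7 16.0 44.8 53.3 black
turn [-0.0051  0.0004  0.0035] shift [-263.46   47.53   81.51] dist 279.8 rows>= 7  z-only: 81.5
```

Emit:
apply_moves:
  series:
    - [[-38,6.8,0],[-0.005,0,0.0035]]
    - [[-38,6.8,5],[0,0,0]]
    - [[-38,6.8,10],[0,0,0]]
    - [[-38,6.8,12],[0,0,0]]
    - [[-38,6.8,14],[0,0,0]]
    - [[-38,6.8,14],[0,0,0]]
    - [[-35.5,6.7,16],[0,0,0]]
    - [[0,0,10],[0,0,0]]
    - [[0,0,0],[0,0,0]]
    - [[0,0,0],[0,0,0]]
    - [[0,0,0],[0,0,0]]

```text
t: 29.37
tool_pos: [0.3944, -0.1924, 0.2619]
orientation: [2.484, 1.921, 0.002]
force: [0.2, 0.6, 0.1]
opening: 0.0745
gripper_force: 0.0
```

```bash
python3 - <<'E'
from packs import *
show();go(394.3,-192.9,203,-14.6)
E
```

```text
t 29.37 p [ 394.4 -192.4  261.9] th -14.57 tilt 0.1 F [0.2 0.6 0.1] T [-0.01  0.05 -0.02] open 74.5 gf 0.0 q6 -0.32
turn [ 0.0016 -0.0004  0.0006] shift [-5.500e-01  5.000e-02  5.886e+01] dist 58.9 rows>= 2  z-only: 58.9
```

Emit:
apply_moves:
  series:
    - [[-0.5,0,20],[0.0015,0,0]]
    - [[0,0,20],[0,0,0]]
    - [[0,0,12],[0,0,0]]
    - [[0,0,7],[0,0,0]]
    - [[0,0,0],[0,0,0]]
    - [[0,0,0],[0,0,0]]

```text
t: 29.87
tool_pos: [0.3946, -0.1931, 0.2031]
orientation: [2.485, 1.922, 0.001]
force: [0.5, 0.4, -0.4]
opening: 0.0745
gripper_force: 0.0
```

Emit:
apply_moves:
  series:
    - [[0,0,0],[0,0,0]]
    - [[0,0,0],[0,0,0]]
    - [[0,0,0],[0,0,0]]
    - [[0,0,0],[0,0,0]]
    - [[0,0,0],[0,0,0]]
    - [[0,0,0],[0,0,0]]
  claw: 0
  newtons: 25

```text
t: 30.37
tool_pos: [0.3942, -0.1938, 0.2028]
orientation: [2.486, 1.919, 0.001]
force: [-0.7, -0.2, 2.0]
opening: 0.0437
gripper_force: 25.0
```

Emit:
apply_moves:
  series:
    - [[0,0,-10],[0,0,0]]
    - [[0,0,-30],[0,0,0]]
    - [[0,0,-35],[0,0,0]]
    - [[0,0,-35],[0,0,0]]
    - [[0,0,-15],[0,0,-0.095]]
    - [[0,0,0],[0,0,-0.097]]
    - [[0,0,0],[0,0,0]]
    - [[0,0,0],[0,0,0]]

```text
t: 31.03
tool_pos: [0.3938, -0.1935, 0.3275]
orientation: [-2.294, -2.146, -0.0]
force: [0.1, -0.1, -2.0]
opening: 0.0439
gripper_force: 25.0
```

```bash
python3 - <<'E'
from packs import *
show();t,T=goT(bay(1)+.75*BX+[0,0,9.7],203.2);go(t[0],t[1],329,-3.6)
E
```

```text
t 31.03 p [ 393.8 -193.5  327.5] th -3.83 tilt 0.02 F [ 0.1 -0.1 -2. ] T [-0.05  0.06 -0.06] open 43.9 gf 25.0 q6 -0.51
tcp [450.2 137.5 226. ] turn [-0.2621  0.0003 -0.0041] shift(tilted axes) [333.94   7.99 107.24] 350.8
turn [-0.0003 -0.0002 -0.0041] shift [333.94  35.48  -1.51] dist 335.8 rows>= 9  z-only: -1.5
```

Emit:
apply_moves:
  series:
    - [[37,4,0],[0,0,-0.004]]
    - [[37,4,0],[0,0,0]]
    - [[37,4,0],[0,0,0]]
    - [[37,4,0],[0,0,0]]
    - [[37,4,0],[0,0,0]]
    - [[37,4,0],[0,0,0]]
    - [[37,4,0],[0,0,0]]
    - [[37,4,0],[0,0,0]]
    - [[38,3.5,0],[0,0,0]]
    - [[0,0,0],[-0.09,0,0]]
    - [[0,0,0],[-0.09,0,0]]
    - [[0,0,0],[-0.082,0,0]]

```text
t: 32.03
tool_pos: [0.4492, 0.1385, 0.3256]
orientation: [2.141, 2.013, 0.266]
force: [-0.0, -0.2, -1.7]
opening: 0.0436
gripper_force: 25.0
```

Emit:
apply_moves:
  series:
    - [[0,-7,24],[0,0,0]]
    - [[0,-7,24],[0,0,0]]
    - [[0,-5,20],[0,0,0]]
    - [[0,0,0],[0,0,0]]
    - [[0,0,0],[0,0,0]]
    - [[0,0,0],[0,0,0]]

```text
t: 32.53
tool_pos: [0.4491, 0.1376, 0.2574]
orientation: [2.141, 2.014, 0.266]
force: [0.1, -0.1, -1.1]
opening: 0.0439
gripper_force: 25.0
```

```bash
python3 - <<'E'
from packs import *
show();t,T=goT(bay(1)+.75*BX+[0,0,9.7],203.2)
E
```

```text
t 32.53 p [449.1 137.6 257.4] th -3.53 tilt 15.0 F [ 0.1 -0.1 -1.1] T [-0.03  0.29  0.02] open 43.9 gf 25.0 q6 0.32
tcp [450.2 137.5 226. ] turn [ 0.0001 -0.0008  0.0012] shift(tilted axes) [-0.06 -7.11 30.68] 31.5
```

Emit:
apply_moves:
  series:
    - [[0,-2,8],[0,0,0]]
    - [[0,-2,7],[0,0,0]]
    - [[0,-1.5,6],[0,0,0]]
    - [[0,-1,5],[0,0,0]]
    - [[0,-0.6,4.5],[0,0,0]]
    - [[0,0,0],[0,0,0]]
    - [[0,0,0],[0,0,0]]

```text
t: 33.12
tool_pos: [0.4499, 0.1375, 0.2252]
orientation: [2.14, 2.015, 0.265]
force: [-0.5, 0.0, -1.4]
opening: 0.0437
gripper_force: 25.0
```

```bash
python3 - <<'E'
from packs import *
show();t,T=goT(bay(1)+.75*BX+[0,0,9.7],203.2)
E
```

```text
t 33.12 p [449.9 137.5 225.2] th -3.44 tilt 14.97 F [-0.5  0.  -1.4] T [-0.04  0.25 -0.03] open 43.7 gf 25.0 q6 0.32
tcp [450.2 137.5 226. ] turn [-0.0005 -0.0007  0.0027] shift(tilted axes) [-0.01  0.47 -0.64] 0.8
```

No contact force, so the pack is clear inside the bay. Releasing.

Emit:
apply_moves:
  series:
    - [[0,0.5,-0.5],[0,0,0]]
    - [[0,0,0],[0,0,0]]
    - [[0,0,0],[0,0,0]]
    - [[0,0,0],[0,0,0]]
    - [[0,0,0],[0,0,0]]
    - [[0,0,-10],[0,0,0]]
    - [[0,0,-30],[0,0,0]]
    - [[0,0,-40],[0,0,0]]
    - [[0,0,-40],[0,0,0]]
    - [[0,0,0],[0.09,0,0]]
    - [[0,0,0],[0.09,0,0]]
    - [[0,0,0],[0.082,0,0]]
  claw: 0.57

```text
t: 34.12
tool_pos: [0.4192, 0.1397, 0.3451]
orientation: [-2.286, -2.154, -0.003]
force: [-0.5, -0.7, -1.2]
opening: 0.0528
gripper_force: 0.0
```

```bash
python3 - <<'E'
from seat import *
from packs import packs
show();seated(1,"side");seated(0,"side");packs();go(508.8,-406.4,340,16.5)
E
```

```text
t 34.12 p [419.2 139.7 345.1] th -3.39 tilt 0.11 F [-0.5 -0.7 -1.2] T [-0.11  0.07 -0.05] open 52.8 gf 0.0 q6 0.26
side bay 1 z pct [ 29.7  50.5 287.6]
  top face n 167 centre [-0.5 -2.1] size [59.4 41.1] 88.7 z at centre 28.0 (seated 28) slopes [-0.004  0.074]
side bay 0 z pct [ 32.1  51.5 549.9]
  top face n 148 centre [-0.8  1.8] size [51.3 42.5] 87.9 z at centre 28.4 (seated 28) slopes [ 0.005 -0.01 ]
top 507.7 -404.8 16.5 43.5 53.9 black
top 409.0 -304.4 -52.4 46.0 52.3 ORANGE
side 410.6 -306.7 -51.9 46.2 52.8 ORANGE
side 509.7 -408.2 15.6 44.8 54.2 black
turn [ 0.0023  0.0004 -0.3483] shift [-548.61  -69.34    2.16] dist 553.0 rows>= 14  z-only: 2.2
```

Emit:
apply_moves:
  series:
    - [[0,0,0],[0,0,-0.116]]
    - [[0,0,0],[0,0,-0.116]]
    - [[0,0,0],[0,0,-0.116]]
    - [[-39,-5,0],[0,0,0]]
    - [[-39,-5,0],[0,0,0]]
    - [[-39,-5,0],[0,0,0]]
    - [[-39,-5,0],[0,0,0]]
    - [[-39,-5,0],[0,0,0]]
    - [[-39,-5,0],[0,0,0]]
    - [[-39,-5,0],[0,0,0]]
    - [[-39,-5,0],[0,0,0]]
    - [[-39,-5,0],[0,0,0]]
  claw: 0.8

```text
t: 35.32
tool_pos: [0.4755, -0.2117, 0.342]
orientation: [1.878, 2.515, -0.0]
force: [-0.4, 0.1, 1.1]
opening: 0.0744
gripper_force: 0.0
```

Emit:
apply_moves:
  series:
    - [[-39,-5,0],[0,0,0]]
    - [[-39,-5,5],[0,0,0]]
    - [[-39,-5,10],[0,0,0]]
    - [[-39,-5,12],[0,0,0]]
    - [[-39,-5,12],[0,0,0]]
    - [[0,0,25],[0,0,0]]
    - [[0,0,15],[0,0,0]]
    - [[0,0,0],[0,0,0]]
    - [[0,0,0],[0,0,0]]
    - [[0,0,0],[0,0,0]]

```text
t: 36.15
tool_pos: [0.5076, -0.4037, 0.2644]
orientation: [1.878, 2.516, -0.001]
force: [0.2, -0.2, 1.0]
opening: 0.0742
gripper_force: 0.0
```

```bash
python3 - <<'E'
from seat import *
show();go(508.8,-406.4,203,16.3)
seated(1,"top");seated(0,"top");seated(1,"side")
im,d,c=cam("top");cv2.imwrite("pics/t8.png",cv2.resize(im[160:260,165:300],None,fx=5,fy=5,interpolation=cv2.INTER_CUBIC))
E
```

```text
t 36.15 p [ 507.6 -403.7  264.4] th 16.54 tilt 0.12 F [ 0.2 -0.2  1. ] T [-0.05  0.07  0.06] open 74.2 gf 0.0 q6 -1.04
turn [0.0009 0.0018 0.0042] shift [-2.96  0.36 61.35] dist 61.4 rows>= 2  z-only: 61.4
top bay 1 z pct [20.5 44.6 49.8]
  top face n 279 centre [-1.9  1.7] size [44.4 52.1] 1.9 z at centre 26.6 (seated 28) slopes [-0.019  0.021]
top bay 0 z pct [21.2 44.4 49.5]
  top face n 276 centre [-1.2  0.9] size [43.9 52.1] 1.7 z at centre 26.7 (seated 28) slopes [ 0.009 -0.008]Traceback (most recent call last):
  File "<stdin>", line 3, in <module>
  File "seat.py", line 4, in seated
    z=P[...,2]*1000;print(n,"bay",i,"z pct",np.percentile(z[q],[5,50,95]).round(1))
                                            ~~~~~~~~~~~~~^^^^^^^^^^^^^^^^
    return _quantile_unchecked(
        a, q, axis, out, overwrite_input, method, keepdims, weights)
    return _ureduce(a,
                    func=_quantile_ureduce_func,
    ...<5 lines>...
                    overwrite_input=overwrite_input,
                    method=method)
    r = func(a, **kwargs)
    result = _quantile(arr,
                       quantiles=q,
    ...<2 lines>...
                       out=out,
                       weights=wgt)
    slices_having_nans = np.isnan(arr[-1, ...])
                                  ~~~^^^^^^^^^
IndexError: index -1 is out of bounds for axis 0 with size 0
```

Packs in bays 0 and 1 sit at the same height and flat. Grasping pack B.

Emit:
apply_moves:
  series:
    - [[-3,0.5,20],[0.001,0.002,0.004]]
    - [[0,0,20],[0,0,0]]
    - [[0,0,14],[0,0,0]]
    - [[0,0,7],[0,0,0]]
    - [[0,0,0],[0,0,0]]
    - [[0,0,0],[0,0,0]]

```text
t: 36.8
tool_pos: [0.5086, -0.4065, 0.2023]
orientation: [-1.883, -2.512, -0.001]
force: [0.2, -0.2, 0.5]
opening: 0.0744
gripper_force: 0.0
```

Emit:
apply_moves:
  series:
    - [[0,0,0],[0,0,0]]
    - [[0,0,0],[0,0,0]]
    - [[0,0,0],[0,0,0]]
    - [[0,0,0],[0,0,0]]
    - [[0,0,0],[0,0,0]]
    - [[0,0,0],[0,0,0]]
  claw: 0
  newtons: 25

```text
t: 37.3
tool_pos: [0.5088, -0.4068, 0.2026]
orientation: [-1.884, -2.513, -0.001]
force: [0.4, 0.0, 2.2]
opening: 0.0436
gripper_force: 25.0
```

```bash
python3 - <<'E'
from go import *
show()
E
```

```text
t 37.3 p [ 508.8 -406.8  202.6] th 16.27 tilt 0.07 F [0.4 0.  2.2] T [ 0.02 -0.18  0.05] open 43.6 gf 25.0 q6 -1.04
```

Emit:
apply_moves:
  series:
    - [[0,0,-10],[0,0,0]]
    - [[0,0,-30],[0,0,0]]
    - [[0,0,-35],[0,0,0]]
    - [[0,0,-35],[0,0,0]]
    - [[0,0,-15],[0,0,0.116]]
    - [[0,0,0],[0,0,0.116]]
    - [[0,0,0],[0,0,0.116]]
    - [[0,0,0],[0,0,0]]
    - [[0,0,0],[0,0,0]]

```text
t: 38.05
tool_pos: [0.5085, -0.4067, 0.327]
orientation: [-2.285, -2.151, 0.0]
force: [0.0, -0.0, -1.4]
opening: 0.0438
gripper_force: 25.0
```

```bash
python3 - <<'E'
from go import *
show();t,T=goT(bay(2)+.75*BX+[0,0,9.7],203.2);go(t[0],t[1],329,-3.6)
E
```

```text
t 38.05 p [ 508.5 -406.7  327. ] th -3.46 tilt 0.17 F [ 0.  -0.  -1.4] T [-0.06  0.04 -0.04] open 43.8 gf 25.0 q6 -0.69
tcp [454.3 203.4 226. ] turn [-0.264  -0.0023  0.0022] shift(tilted axes) [ 605.53 -115.36   73.68] 620.8
turn [-0.0022 -0.002   0.0024] shift [605.53 -92.36  -2.  ] dist 612.5 rows>= 15  z-only: -2.0
```

Emit:
apply_moves:
  series:
    - [[38,-5.8,0],[0,0,0.0024]]
    - [[38,-5.8,0],[0,0,0]]
    - [[38,-5.8,0],[0,0,0]]
    - [[38,-5.8,0],[0,0,0]]
    - [[38,-5.8,0],[0,0,0]]
    - [[38,-5.8,0],[0,0,0]]
    - [[38,-5.8,0],[0,0,0]]
    - [[38,-5.8,0],[0,0,0]]
    - [[38,-5.8,0],[0,0,0]]
    - [[38,-5.8,0],[0,0,0]]
    - [[38,-5.8,0],[0,0,0]]
    - [[38,-5.8,0],[0,0,0]]

```text
t: 39.05
tool_pos: [0.4686, 0.0544, 0.3278]
orientation: [-2.287, -2.15, 0.0]
force: [1.1, -0.3, -2.0]
opening: 0.044
gripper_force: 25.0
```

Emit:
apply_moves:
  series:
    - [[38,-5.8,0],[0,0,0]]
    - [[38,-5.8,0],[0,0,0]]
    - [[38,-5.8,0],[0,0,0]]
    - [[35.5,-5.4,0],[0,0,0]]
    - [[0,0,0],[-0.09,0,0]]
    - [[0,0,0],[-0.09,0,0]]
    - [[0,0,0],[-0.082,0,0]]
    - [[0,-6,20],[0,0,0]]
    - [[0,0,0],[0,0,0]]
    - [[0,0,0],[0,0,0]]
    - [[0,0,0],[0,0,0]]

```text
t: 39.97
tool_pos: [0.456, 0.2034, 0.3075]
orientation: [2.147, 2.011, 0.263]
force: [0.8, 0.8, -1.2]
opening: 0.0439
gripper_force: 25.0
```

```bash
python3 - <<'E'
from go import *
show();t,T=goT(bay(2)+.75*BX+[0,0,9.7],203.2)
E
```

```text
t 39.97 p [456.  203.4 307.5] th -3.74 tilt 14.84 F [ 0.8  0.8 -1.2] T [-0.08  0.29  0.05] open 43.9 gf 25.0 q6 0.46
tcp [454.3 203.4 226. ] turn [-0.0028 -0.0003 -0.0024] shift(tilted axes) [ -0.08 -22.66  78.3 ] 81.5
```

Emit:
apply_moves:
  series:
    - [[0,-7,24],[-0.003,0,-0.002]]
    - [[0,-6,20],[0,0,0]]
    - [[0,-2.5,8],[0,0,0]]
    - [[0,-2,7],[0,0,0]]
    - [[0,-2,6],[0,0,0]]
    - [[0,-1.5,5],[0,0,0]]
    - [[0,-1,5],[0,0,0]]
    - [[0,-0.6,3],[0,0,0]]
    - [[0,0,0],[0,0,0]]
    - [[0,0,0],[0,0,0]]
    - [[0,0,0],[0,0,0]]

```text
t: 40.88
tool_pos: [0.4546, 0.2038, 0.2266]
orientation: [2.143, 2.009, 0.268]
force: [-0.2, 0.2, -1.5]
opening: 0.0437
gripper_force: 25.0
```

```bash
python3 - <<'E'
from go import *
show();t,T=goT(bay(2)+.75*BX+[0,0,9.7],203.2)
E
```

```text
t 40.88 p [454.6 203.8 226.6] th -3.71 tilt 15.13 F [-0.2  0.2 -1.5] T [0.01 0.22 0.02] open 43.7 gf 25.0 q6 0.49
tcp [454.3 203.4 226. ] turn [ 0.0022 -0.001  -0.0019] shift(tilted axes) [-0.44 -0.39  0.51] 0.8
```

Emit:
apply_moves:
  series:
    - [[-0.5,0,0],[0,0,0]]
    - [[0,0,0],[0,0,0]]
    - [[0,0,0],[0,0,0]]
    - [[0,0,0],[0,0,0]]
    - [[0,0,0],[0,0,0]]
    - [[0,0,-10],[0,0,0]]
    - [[0,0,-30],[0,0,0]]
    - [[0,0,-40],[0,0,0]]
    - [[0,0,-40],[0,0,0]]
    - [[0,0,0],[0.09,0,0]]
    - [[0,0,0],[0.09,0,0]]
    - [[0,0,0],[0.084,0,0]]
  claw: 0.57

```text
t: 41.88
tool_pos: [0.423, 0.2055, 0.3449]
orientation: [-2.288, -2.148, -0.003]
force: [-0.2, 0.1, -0.1]
opening: 0.0528
gripper_force: 0.0
```

Emit:
apply_moves:
  series:
    - [[0,0,-35],[0,0,0]]
    - [[0,-40,-10],[0,0,0]]
    - [[0,-40,0],[0,0,0]]
    - [[0,-20,0],[0,0,0]]
    - [[0,0,0],[0,0,0]]

```text
t: 42.3
tool_pos: [0.3206, 0.2118, 0.3879]
orientation: [-2.289, -2.15, -0.002]
force: [0.9, 0.0, -0.1]
opening: 0.053
gripper_force: 0.0
```

```bash
python3 - <<'E'
from seat import *
show()
for i in(0,1,2): seated(i,"side")
for i in(0,1,2): seated(i,"top")
im,d,c=cam("side");u,v=pix(c,bay(1)/1000).astype(int);cv2.imwrite("pics/s8.png",cv2.resize(im[v-50:v+30,u-50:u+55],None,fx=6,fy=6,interpolation=cv2.INTER_CUBIC))
go(628.2,156.5,446,-3.6)
E
```

```text
t 42.3 p [320.6 211.8 387.9] th -3.59 tilt 0.13 F [ 0.9  0.  -0.1] T [-0.06  0.05 -0.03] open 53.0 gf 0.0 q6 0.51
side bay 0 z pct [29.2 48.  50.8]
  top face n 148 centre [-1.1 -0.8] size [51.4 42.7] 87.8 z at centre 28.5 (seated 28) slopes [ 0.007 -0.021]
side bay 1 z pct [23.  46.7 50.6]
  top face n 163 centre [-0.4 -1.2] size [54.1 41.2] 89.0 z at centre 27.8 (seated 28) slopes [-0.006  0.095]
side bay 2 z pct [21.4 47.  50.6]
  top face n 149 centre [-2.5 -2.2] size [56.8 42.9] 88.0 z at centre 27.9 (seated 28) slopes [0.002 0.063]
top bay 0 z pct [20.4 44.3 49.8]
  top face n 273 centre [-1.3  0.8] size [44.2 52.1] 1.9 z at centre 26.8 (seated 28) slopes [-0.011 -0.012]
top bay 1 z pct [20.  44.1 50.1]
  top face n 279 centre [-4.4  1.5] size [49.1 53.3] 4.2 z at centre 26.7 (seated 28) slopes [0.014 0.008]
top bay 2 z pct [23.8 44.6 50.2]
  top face n 278 centre [-1.7 -0.2] size [44.2 52.1] 0.6 z at centre 26.9 (seated 28) slopes [0.016 0.028]
turn [-0.001  -0.0008 -0.0024] shift [-35.62 307.06 -59.06] dist 314.7 rows>= 8  z-only: -59.1
```

View pics/s8.png

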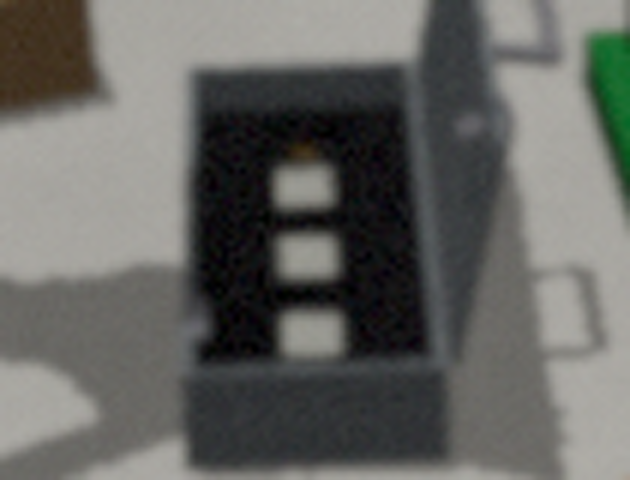

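The view shows three labels in an even row at (303,185), (307,255) and (311,332), so all packs are seated. Now the lid: back to the handle from above.

Emit:
apply_moves:
  series:
    - [[-4,0,-40],[0,0,-0.002]]
    - [[-4.5,34,-20],[0,0,0]]
    - [[-4.5,39,0],[0,0,0]]
    - [[-4.5,39,0],[0,0,0]]
    - [[-4.5,39,0],[0,0,0]]
    - [[-4.5,39,0],[0,0,0]]
    - [[-4.5,39,0],[0,0,0]]
    - [[-4.5,39,0],[0,0,0]]
    - [[0,39,0],[0,0,0]]
    - [[0,0,0],[0,0,0]]
    - [[0,0,0],[0,0,0]]
    - [[0,0,0],[0,0,0]]
  claw: 0.24

```text
t: 43.65
tool_pos: [0.6279, 0.1565, 0.4455]
orientation: [-2.288, -2.148, 0.002]
force: [-0.7, 0.8, 0.5]
opening: 0.0224
gripper_force: 0.0
```

```bash
python3 - <<'E'
from go import *
show();go(628.2,156.5,341.4,-3.6)
E
```

```text
t 43.65 p [627.9 156.5 445.5] th -3.62 tilt 0.17 F [-0.7  0.8  0.5] T [-0.04  0.04  0.03] open 22.4 gf 0.0 q6 0.23
turn [-0.0029 -0.0008 -0.0003] shift [2.0000e-02 2.7000e-01 1.0408e+02] dist 104.1 rows>= 3  z-only: 104.1
```

Emit:
apply_moves:
  series:
    - [[0,0.3,30],[-0.003,0,0]]
    - [[0,0,25],[0,0,0]]
    - [[0,0,15],[0,0,0]]
    - [[0,0,12],[0,0,0]]
    - [[0,0,12],[0,0,0]]
    - [[0,0,10],[0,0,0]]
    - [[0,0,0],[0,0,0]]
    - [[0,0,0],[0,0,0]]

```text
t: 44.32
tool_pos: [0.6279, 0.157, 0.3431]
orientation: [2.289, 2.151, 0.004]
force: [-0.0, 0.2, 0.9]
opening: 0.0222
gripper_force: 0.0
```

Emit:
apply_moves:
  series:
    - [[0,0,0],[0,0,0]]
    - [[0,0,0],[0,0,0]]
    - [[0,0,0],[0,0,0]]
    - [[0,0,0],[0,0,0]]
    - [[0,0,0],[0,0,0]]
  claw: 0
  newtons: 10

```text
t: 44.73
tool_pos: [0.6284, 0.157, 0.3439]
orientation: [2.288, 2.15, 0.006]
force: [-0.9, 0.3, 4.3]
opening: 0.0092
gripper_force: 10.0
```

```bash
python3 - <<'E'
from go import *
show()
E
```

```text
t 44.73 p [628.4 157.  343.9] th -3.58 tilt 0.25 F [-0.9  0.3  4.3] T [0.06 0.14 0.08] open 9.2 gf 10.0 q6 0.23
```

Emit:
apply_moves:
  series:
    - [[0,-5.5,-3],[0,0,0]]
    - [[0,-5.5,-2.5],[0,0,0]]
    - [[0,-5.5,-2.5],[0,0,0]]
    - [[0,-5.5,-2],[0,0,0]]
    - [[0,-5.5,-1.5],[0,0,0]]
    - [[0,-6,-1.5],[0,0,0]]
    - [[0,-6,-1],[0,0,0]]
    - [[0,-6,-1],[0,0,0]]
    - [[0,-6,-0.5],[0,0,0]]
    - [[0,-6,-0.5],[0,0,0]]
    - [[0,-6,0],[0,0,0]]
    - [[0,-6,0.5],[0,0,0]]

```text
t: 45.73
tool_pos: [0.5582, 0.1613, 0.3586]
orientation: [2.289, 2.15, 0.005]
force: [2.3, 0.9, 5.8]
opening: 0.0095
gripper_force: 10.0
```

Emit:
apply_moves:
  series:
    - [[0,-6,0.5],[0,0,0]]
    - [[0,-6,1],[0,0,0]]
    - [[0,-6,1],[0,0,0]]
    - [[0,-6,1.5],[0,0,0]]
    - [[0,-5.5,1.5],[0,0,0]]
    - [[0,-5.5,2],[0,0,0]]
    - [[0,-5.5,2.5],[0,0,0]]
    - [[0,-5.5,2.5],[0,0,0]]
    - [[0,-5,3],[0,0,0]]
    - [[0,-5,3],[0,0,0]]
    - [[0,-5,3.5],[0,0,0]]
    - [[0,-5,3.5],[0,0,0]]

```text
t: 46.73
tool_pos: [0.4923, 0.1653, 0.332]
orientation: [2.289, 2.15, 0.004]
force: [2.6, 1.1, 0.6]
opening: 0.0093
gripper_force: 10.0
```

```bash
python3 - <<'E'
from go import *
show();s,p,M=state()
d=p-np.array([453.2,167.6,274.8+2]);r=np.array([-116+d@BX,40+d[2]]);phi=np.pi-np.arctan2(40,116)-np.arctan2(r[1],r[0]);print("rel",r,np.linalg.norm(r),"phi",phi)
go(453.2,167.6,276,-3.6)
f=lambda a:np.array([-116*np.cos(a)+40*np.sin(a),116*np.sin(a)+40*np.cos(a)])
P=np.array([f(a) for a in np.linspace(phi,0,14)]);P[0]=r;print(np.diff(P,axis=0).round(1).tolist())
E
```

```text
t 46.73 p [492.3 165.3 332. ] th -3.58 tilt 0.14 F [2.6 1.1 0.6] T [ 0.14 -0.5   0.03] open 9.3 gf 10.0 q6 0.29
rel [-76.79977821  95.1844249 ] 122.3040501215444 phi 0.5598315904135229
turn [ 0.0022 -0.001   0.0003] shift [ -0.2  -39.2   55.98] dist 68.3 rows>= 2  z-only: 56.0
[[-4.3, -3.1], [-3.9, -3.6], [-3.7, -3.7], [-3.6, -3.9], [-3.4, -4.0], [-3.2, -4.2], [-3.0, -4.3], [-2.8, -4.5], [-2.7, -4.6], [-2.5, -4.7], [-2.2, -4.8], [-2.0, -4.9], [-1.8, -5.0]]
```

Emit:
apply_moves:
  series:
    - [[0,-4,3.5],[0,0,0]]
    - [[0,-4,3.5],[0,0,0]]
    - [[0,-3.5,4],[0,0,0]]
    - [[0,-3.5,4],[0,0,0]]
    - [[0,-3.5,4],[0,0,0]]
    - [[0,-3,4],[0,0,0]]
    - [[0,-3,4.5],[0,0,0]]
    - [[0,-3,4.5],[0,0,0]]
    - [[0,-2.5,4.5],[0,0,0]]
    - [[0,-2.5,4.5],[0,0,0]]
    - [[0,-2.5,5],[0,0,0]]
    - [[0,-2,5],[0,0,0]]

```text
t: 47.73
tool_pos: [0.4558, 0.1677, 0.2808]
orientation: [2.289, 2.15, 0.004]
force: [-0.3, -1.7, 1.8]
opening: 0.0097
gripper_force: 10.0
```

```bash
python3 - <<'E'
from go import *
show();go(453.2,167.6,275,-3.6)
E
```

```text
t 47.73 p [455.8 167.7 280.8] th -3.58 tilt 0.15 F [-0.3 -1.7  1.8] T [-0.17 -0.03  0.02] open 9.7 gf 10.0 q6 0.31
turn [ 0.0025 -0.001   0.0003] shift [-0.26 -2.62  5.82] dist 6.4 rows>= 1  z-only: 5.8
```

Emit:
apply_moves:
  series:
    - [[0,-2,4],[0,0,0]]
    - [[0,-1,3],[0,0,0]]
    - [[0,0,1],[0,0,0]]
    - [[0,0,0],[0,0,0]]
    - [[0,0,0],[0,0,0]]

```text
t: 48.15
tool_pos: [0.4534, 0.168, 0.2742]
orientation: [2.289, 2.15, 0.005]
force: [-2.2, -1.1, 7.3]
opening: 0.0096
gripper_force: 10.0
```

Emit:
apply_moves:
  series:
    - [[0,0,0],[0,0,0]]
    - [[0,0,0],[0,0,0]]
    - [[0,0,0],[0,0,0]]
    - [[0,0,-10],[0,0,0]]
    - [[0,0,-20],[0,0,0]]
    - [[0,0,0],[0,0,0]]
    - [[0,0,0],[0,0,0]]
  claw: 0.35

```text
t: 48.73
tool_pos: [0.4536, 0.1681, 0.3049]
orientation: [2.288, 2.149, 0.008]
force: [-0.9, 0.8, -0.2]
opening: 0.0324
gripper_force: 0.0
```

Emit:
apply_moves:
  series:
    - [[0,0,0],[0,0,0]]
    - [[0,0,0],[0,0,0]]
    - [[0,0,0],[0,0,0]]
    - [[0,0,0],[0,0,0]]
    - [[0,0,0],[0,0,0]]
    - [[0,0,0],[0,0,0]]
  claw: 0

```text
t: 49.23
tool_pos: [0.4529, 0.1679, 0.303]
orientation: [2.289, 2.151, 0.003]
force: [-0.8, -0.1, 0.3]
opening: 0.0011
gripper_force: 0.0
```

```bash
python3 - <<'E'
from go import *
show();go(453.2,167.6,291,-3.6)
E
```

```text
t 49.23 p [452.9 167.9 303. ] th -3.58 tilt 0.12 F [-0.8 -0.1  0.3] T [-0.09  0.05  0.03] open 1.1 gf 0.0 q6 0.31
turn [ 0.0018 -0.001   0.0003] shift [-0.25  0.32 12.03] dist 12.0 rows>= 1  z-only: 12.0
```

Emit:
apply_moves:
  series:
    - [[0,0,8],[0,0,0]]
    - [[0,0,3],[0,0,0]]
    - [[0,0,2],[0,0,0]]
    - [[0,0,1],[0,0,0]]
    - [[0,0,0],[0,0,0]]
    - [[0,0,0],[0,0,0]]

```text
t: 49.73
tool_pos: [0.453, 0.1679, 0.2909]
orientation: [2.289, 2.151, 0.003]
force: [-10.0, -3.4, 19.1]
opening: 0.0005
gripper_force: 9.8
```

```bash
python3 - <<'E'
from go import *
show()
E
```

```text
t 49.73 p [453.  167.9 290.9] th -3.57 tilt 0.13 F [-10.   -3.4  19.1] T [-0.56  1.87  0.02] open 0.5 gf 9.8 q6 0.31
```

The bar top is at 105 mm under 19 N, so the lid is fully shut. Fetching the key.

```bash
python3 - <<'E'
from go import *
go(632.4,-173.8,343,-13.1,np.array([453,168,343.]))
E
```

```text
turn [ 0.002  -0.0011  0.1663] shift [-292.24  252.2     0.  ] dist 386.0 rows>= 10  z-only: 0.0
```

Emit:
apply_moves:
  series:
    - [[0,0,-20],[0,0,0]]
    - [[0,0,-30],[0,0,0.083]]
    - [[0,0,0],[0,0,0.083]]
    - [[-33,20,0],[0,0,0]]
    - [[-33,20,0],[0,0,0]]
    - [[-33,20,0],[0,0,0]]
    - [[-33,20,0],[0,0,0]]
    - [[-33,20,0],[0,0,0]]
    - [[-33,20,0],[0,0,0]]
    - [[-33,20,0],[0,0,0]]
    - [[-33,20,0],[0,0,0]]
    - [[-33,20,0],[0,0,0]]
  claw: 0.4

```text
t: 50.73
tool_pos: [0.5611, -0.1642, 0.3385]
orientation: [2.46, 1.953, 0.004]
force: [-0.4, 1.1, 0.7]
opening: 0.037
gripper_force: 0.0
```

Emit:
apply_moves:
  series:
    - [[-25,15,0],[0,0,0]]
    - [[0,0,30],[0,0,0]]
    - [[0,0,20],[0,0,0]]
    - [[0,0,0],[0,0,0]]
    - [[0,0,0],[0,0,0]]
    - [[0,0,0],[0,0,0]]

```text
t: 51.23
tool_pos: [0.5703, -0.1897, 0.2901]
orientation: [2.459, 1.954, 0.004]
force: [0.6, 0.6, 0.8]
opening: 0.0368
gripper_force: 0.0
```

```bash
python3 - <<'E'
from go import *
show();go(632.4,-173.8,223.5,-13.1)
im,d,c=cam("top");P=cloud(c,d)
b=np.array([504,167.2,0]);q=(d>0)&(abs((P*1000-b)@BY)<130)&(abs((P*1000-b)@BX)<55)&(P[...,2]<.072)&(P[...,2]>.04)
X=(P[q]*1000-b);A=np.c_[X@BX,X@BY,np.ones(q.sum())];print("lid plane",q.sum(),np.linalg.lstsq(A,X[:,2],rcond=None)[0].round(4))
cv2.imwrite("pics/t9.png",cv2.resize(im[150:260,165:385],None,fx=3.6,fy=3.6,interpolation=cv2.INTER_CUBIC))
E
```

```text
t 51.23 p [ 570.3 -189.7  290.1] th -13.06 tilt 0.17 F [0.6 0.6 0.8] T [-0.06  0.02  0.02] open 36.8 gf 0.0 q6 -0.18
turn [ 0.0026 -0.0014  0.0006] shift [29.55 56.92 66.56] dist 92.4 rows>= 3  z-only: 66.6
lid plane 3323 [-3.20000e-03 -1.10000e-03  6.51494e+01]
```

View pics/t9.png

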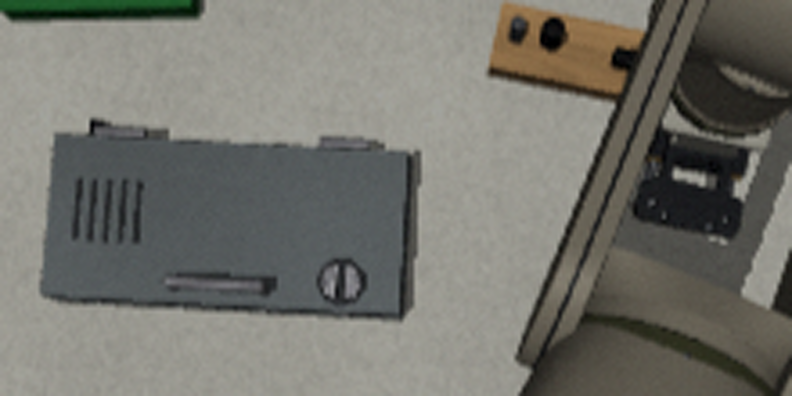

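The lid plane is flat. The slot is at crop (343,282), along box x. I mis-sized the last shift (it was harmless), so I'm correcting to the key.

Emit:
apply_moves:
  series:
    - [[15,28.5,0],[0.0025,0,0]]
    - [[14.5,28.5,0],[0,0,0]]
    - [[0,0,0],[0,0,0]]
    - [[0,0,20],[0,0,0]]
    - [[0,0,20],[0,0,0]]
    - [[0,0,0],[0,0,0]]
    - [[0,0,0],[0,0,0]]
    - [[0,0,0],[0,0,0]]

```text
t: 51.95
tool_pos: [0.6327, -0.174, 0.2514]
orientation: [2.459, 1.954, 0.003]
force: [0.0, 0.0, 0.4]
opening: 0.0369
gripper_force: 0.0
```

```bash
python3 - <<'E'
from go import *
show();go(632.4,-173.8,223.5,-13.1)
E
```

```text
t 51.95 p [ 632.7 -174.   251.4] th -13.08 tilt 0.13 F [0.  0.  0.4] T [-0.04  0.09 -0.03] open 36.9 gf 0.0 q6 -0.12
turn [ 0.0018 -0.0013  0.0004] shift [ 0.18 -0.33 27.94] dist 27.9 rows>= 1  z-only: 27.9
```

Emit:
apply_moves:
  series:
    - [[0,-0.3,15],[0.0015,0,0]]
    - [[0,0,8],[0,0,0]]
    - [[0,0,4.5],[0,0,0]]
    - [[0,0,0],[0,0,0]]
    - [[0,0,0],[0,0,0]]

```text
t: 52.37
tool_pos: [0.6318, -0.1739, 0.2224]
orientation: [-2.458, -1.952, 0.0]
force: [-4.5, 1.1, 9.0]
opening: 0.0371
gripper_force: 3.9
```

Emit:
apply_moves:
  series:
    - [[0,0,0],[0,0,0]]
    - [[0,0,0],[0,0,0]]
    - [[0,0,0],[0,0,0]]
    - [[0,0,0],[0,0,0]]
    - [[0,0,0],[0,0,0]]
    - [[0,0,0],[0,0,0]]
    - [[0,0,0],[0,0,0]]
  claw: 0
  newtons: 40

```text
t: 52.95
tool_pos: [0.6317, -0.1739, 0.2223]
orientation: [-2.458, -1.952, 0.001]
force: [-3.7, 1.8, 8.7]
opening: 0.0135
gripper_force: 43.4
```

```bash
python3 - <<'E'
from go import *
show();s,p,M=state();q=p.copy();q[2]+=107
go(457,74.2,q[2],86.4,q)
E
```

```text
t 52.95 p [ 631.7 -173.9  222.3] th -13.09 tilt 0.18 F [-3.7  1.8  8.7] T [ 0.11  0.83 -0.05] open 13.5 gf 43.4 q6 -0.12
turn [-7.0000e-04 -3.5000e-03 -1.7365e+00] shift [189.93 236.62   0.  ] dist 303.4 rows>= 8  z-only: 0.0
```

Emit:
apply_moves:
  series:
    - [[0,0,-10],[0,0,0]]
    - [[0,0,-30],[0,0,0]]
    - [[0,0,-35],[0,0,0]]
    - [[0,0,-32],[0,0,0]]
    - [[0,0,0],[0,0,-0.115]]
    - [[0,0,0],[0,0,-0.115]]
    - [[0,0,0],[0,0,-0.115]]
    - [[0,0,0],[0,0,-0.115]]
    - [[0,0,0],[0,0,-0.115]]
    - [[0,0,0],[0,0,-0.115]]
    - [[0,0,0],[0,0,-0.115]]
    - [[0,0,0],[0,0,-0.115]]

```text
t: 53.95
tool_pos: [0.6317, -0.174, 0.3284]
orientation: [-1.328, -2.843, -0.002]
force: [-0.7, -0.2, -0.1]
opening: 0.0135
gripper_force: 40.0
```

Emit:
apply_moves:
  series:
    - [[0,0,0],[0,0,-0.115]]
    - [[0,0,0],[0,0,-0.115]]
    - [[0,0,0],[0,0,-0.115]]
    - [[0,0,0],[0,0,-0.115]]
    - [[0,0,0],[0,0,-0.115]]
    - [[0,0,0],[0,0,-0.115]]
    - [[0,0,0],[0,0,-0.115]]
    - [[0,0,0],[0,0,0]]
    - [[0,0,0],[0,0,0]]

```text
t: 54.7
tool_pos: [0.6318, -0.174, 0.3285]
orientation: [-0.122, -3.137, -0.003]
force: [0.4, -1.6, -0.2]
opening: 0.014
gripper_force: 40.0
```

```bash
python3 - <<'E'
from go import *
show();go(456.8,74.3,325,86)
E
```

```text
t 54.7 p [ 631.8 -174.   328.5] th 85.54 tilt 0.2 F [ 0.4 -1.6 -0.2] T [0.03 0.03 0.03] open 14.0 gf 40.0 q6 -1.84
turn [ 0.0021 -0.0027 -0.0081] shift [191.94 235.51   3.49] dist 303.8 rows>= 8  z-only: 3.5
```

Emit:
apply_moves:
  series:
    - [[24,29.5,0],[0.002,-0.002,-0.008]]
    - [[24,29.5,0],[0,0,0]]
    - [[24,29.5,0],[0,0,0]]
    - [[24,29.5,0],[0,0,0]]
    - [[24,29.5,0],[0,0,0]]
    - [[24,29.5,0],[0,0,0]]
    - [[24,29.5,0],[0,0,0]]
    - [[24,29,0],[0,0,0]]
    - [[0,0,0],[0,0,0]]
    - [[0,0,15],[0,0,0]]
    - [[0,0,0],[0,0,0]]
    - [[0,0,0],[0,0,0]]

```text
t: 55.7
tool_pos: [0.4559, 0.0737, 0.3133]
orientation: [-0.108, -3.138, 0.001]
force: [0.2, -0.2, -1.1]
opening: 0.0134
gripper_force: 40.0
```

```bash
python3 - <<'E'
from go import *
show();go(456.8,74.3,294,86)
E
```

```text
t 55.7 p [455.9  73.7 313.3] th 86.07 tilt 0.09 F [ 0.2 -0.2 -1.1] T [ 0.06 -0.02  0.  ] open 13.4 gf 40.0 q6 -1.45
turn [-0.0005 -0.0015  0.0012] shift [-0.81  0.64 19.31] dist 19.3 rows>= 1  z-only: 19.3
```

Emit:
apply_moves:
  series:
    - [[-0.8,0.6,8],[0,0,0]]
    - [[0,0,6],[0,0,0]]
    - [[0,0,4],[0,0,0]]
    - [[0,0,3],[0,0,0]]
    - [[0,0,3],[0,0,0]]
    - [[0,0,0],[0,0,0]]
    - [[0,0,0],[0,0,0]]

```text
t: 56.28
tool_pos: [0.4572, 0.0743, 0.2897]
orientation: [0.104, 3.14, -0.0]
force: [-0.2, -0.4, -0.4]
opening: 0.0134
gripper_force: 40.0
```

```bash
python3 - <<'E'
from go import *
show();go(456.8,74.3,285,86)
E
```

```text
t 56.28 p [457.2  74.3 289.7] th 86.19 tilt 0.01 F [-0.2 -0.4 -0.4] T [ 0.02 -0.02  0.  ] open 13.4 gf 40.0 q6 -1.45
turn [-0.0002  0.0001  0.0034] shift [0.4  0.02 4.72] dist 4.7 rows>= 1  z-only: 4.7
```

The blade is in the slot with no contact. Going to full depth, then turning back.

Emit:
apply_moves:
  series:
    - [[0.4,0,2.5],[0,0,0]]
    - [[0,0,2],[0,0,0]]
    - [[0,0,0],[0,0,0]]
    - [[0,0,0],[0,0,0.1]]
    - [[0,0,0],[0,0,0.1]]
    - [[0,0,0],[0,0,0.1]]
    - [[0,0,0],[0,0,0.1]]
    - [[0,0,0],[0,0,0.1]]
    - [[0,0,0],[0,0,0.1]]
    - [[0,0,0],[0,0,0.1]]
    - [[0,0,0],[0,0,0]]

```text
t: 57.2
tool_pos: [0.4567, 0.0748, 0.2853]
orientation: [-1.181, -2.911, -0.001]
force: [0.8, 3.6, -1.5]
opening: 0.0136
gripper_force: 40.0
```

```bash
python3 - <<'E'
from go import *
show();go(456.8,74.3,285,-3.6)
E
```

```text
t 57.2 p [456.7  74.8 285.3] th 45.84 tilt 0.05 F [ 0.8  3.6 -1.5] T [ 0.65 -0.08  0.  ] open 13.6 gf 40.0 q6 -0.75
turn [ 5.000e-04 -6.000e-04  8.629e-01] shift [-0.44  0.11  0.27] dist 0.5 rows>= 1  z-only: 0.3
```

Emit:
apply_moves:
  series:
    - [[0,0,0],[0,0,0.1]]
    - [[0,0,0],[0,0,0.1]]
    - [[0,0,0],[0,0,0.1]]
    - [[0,0,0],[0,0,0.1]]
    - [[0,0,0],[0,0,0.1]]
    - [[0,0,0],[0,0,0.1]]
    - [[0,0,0],[0,0,0.1]]
    - [[0,0,0],[0,0,0.1]]
    - [[0,0,0],[0,0,0.08]]
    - [[0,0,0],[0,0,0.08]]
    - [[0,0,0],[0,0,0]]
    - [[0,0,0],[0,0,0]]

```text
t: 58.2
tool_pos: [0.4566, 0.0749, 0.2852]
orientation: [-2.383, -2.046, -0.001]
force: [-0.8, 5.7, -0.3]
opening: 0.014
gripper_force: 40.0
```

```bash
python3 - <<'E'
from go import *
show();go(456.8,74.3,285,-3.6)
E
```

```text
t 58.2 p [456.6  74.9 285.2] th -8.7 tilt 0.07 F [-0.8  5.7 -0.3] T [1.04 0.25 0.07] open 14.0 gf 40.0 q6 0.2
turn [-0.0004 -0.0012 -0.0891] shift [-0.61  0.26  0.22] dist 0.7 rows>= 1  z-only: 0.2
```

Emit:
apply_moves:
  series:
    - [[0,0,0],[0,0,-0.085]]
    - [[0,0,0],[0,0,0]]
    - [[0,0,-5],[0,0,0]]
    - [[0,0,-15],[0,0,0]]
    - [[0,0,-20],[0,0,0]]
    - [[0,0,0],[0,0,0.08]]
    - [[0,0,0],[0,0,0.085]]
    - [[0,0,0],[0,0,0]]
    - [[0,0,0],[0,0,0]]

```text
t: 58.95
tool_pos: [0.4568, 0.0742, 0.3257]
orientation: [2.465, 1.947, 0.0]
force: [-0.3, -0.1, -0.7]
opening: 0.0137
gripper_force: 40.0
```

```bash
python3 - <<'E'
from go import *
show();go(632.2,-173.9,325,-13.1)
E
```

```text
t 58.95 p [456.8  74.2 325.7] th -13.39 tilt 0.05 F [-0.3 -0.1 -0.7] T [-0.09  0.07 -0.02] open 13.7 gf 40.0 q6 0.28
turn [ 0.0008  0.0002 -0.0051] shift [-201.92  227.05    0.66] dist 303.9 rows>= 8  z-only: 0.7
```

Emit:
apply_moves:
  series:
    - [[-25,28.5,0],[0,0,-0.005]]
    - [[-25,28.5,0],[0,0,0]]
    - [[-25,28.5,0],[0,0,0]]
    - [[-25,28.5,0],[0,0,0]]
    - [[-25,28.5,0],[0,0,0]]
    - [[-25,28.5,0],[0,0,0]]
    - [[-26,28,0],[0,0,0]]
    - [[-26,28,0],[0,0,0]]
    - [[0,0,20],[0,0,0]]
    - [[0,0,20],[0,0,0]]
    - [[0,0,0],[0,0,0]]
    - [[0,0,0],[0,0,0]]

```text
t: 59.95
tool_pos: [0.6306, -0.1741, 0.2834]
orientation: [-2.458, -1.951, 0.004]
force: [0.1, 0.1, -0.2]
opening: 0.0136
gripper_force: 40.0
```

```bash
python3 - <<'E'
from go import *
show();go(632.2,-173.9,224,-13.1)
im,d,c=cam("side");s,p,M=state()
u,v=pix(c,[.632,-.1735,.036]).astype(int);c1=cv2.resize(im[v-40:v+20,u-30:u+31],None,fx=8,fy=8,interpolation=cv2.INTER_CUBIC)
im,d,c=cam("top");u,v=pix(c,[.456,.072,.074]).astype(int)
c2=cv2.resize(im[v-30:v+30,u-15:u+16],None,fx=8,fy=8,interpolation=cv2.INTER_CUBIC);cv2.imwrite("pics/s10.png",np.hstack([c1,c2]))
E
```

```text
t 59.95 p [ 630.6 -174.1  283.4] th -13.13 tilt 0.24 F [ 0.1  0.1 -0.2] T [-0.03  0.14 -0.  ] open 13.6 gf 40.0 q6 -0.12
turn [-0.0042 -0.0004 -0.0004] shift [ 0.53  1.49 59.37] dist 59.4 rows>= 2  z-only: 59.4
```

View pics/s10.png

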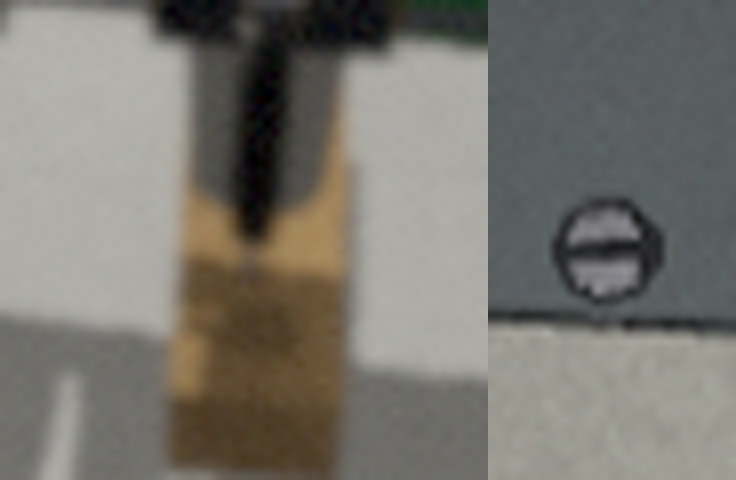

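The key is over its hole, but the slot line at crop (605,249) seems tilted a few degrees from locked. Measuring it against the first picture.

```bash
python3 - <<'E'
from go import *
c=robot.calibration("top")
def ang(im):
    g=cv2.cvtColor(im,cv2.COLOR_BGR2GRAY).astype(np.float32);best=[]
    u0,v0=259.3,227.6
    for a in np.radians(np.arange(-90,90,2)):
        r=np.linspace(-3.6,3.6,30);val=[]
        for o in(-.6,-.3,0,.3,.6):
            mx=(u0+r*np.cos(a)-o*np.sin(a)).astype(np.float32);my=(v0+r*np.sin(a)+o*np.cos(a)).astype(np.float32)
            val.append(cv2.remap(g,mx[None],my[None],cv2.INTER_CUBIC).mean())
        best.append((min(val),np.degrees(a).round()))
    return sorted(best)[:5]
print("start",ang(cv2.imread("pics/top0.png")))
a=[cam("top")[0] for _ in range(4)];print("now",ang(np.mean(a,0).astype(np.uint8)))
E
```

```text
start [(np.float32(31.270723), np.float64(8.0)), (np.float32(31.459126), np.float64(6.0)), (np.float32(31.628626), np.float64(10.0)), (np.float32(32.217453), np.float64(4.0)), (np.float32(32.55083), np.float64(12.0))]
now [(np.float32(33.316986), np.float64(-6.0)), (np.float32(33.57946), np.float64(-4.0)), (np.float32(33.619083), np.float64(-8.0)), (np.float32(34.419754), np.float64(-2.0)), (np.float32(34.5425), np.float64(-10.0))]
```

```bash
python3 - <<'E'
from go import *
def ang(im,u0,v0,k):
    g=cv2.cvtColor(im,cv2.COLOR_BGR2GRAY).astype(np.float32);best=[]
    for a in np.radians(np.arange(-90,91,2)):
        r=np.linspace(-3.6,3.6,30)*k;val=[]
        for o in np.arange(-.9,1,.3)*k:
            mx=(u0+r*np.cos(a)-o*np.sin(a)).astype(np.float32);my=(v0+r*np.sin(a)+o*np.cos(a)).astype(np.float32)
            val.append(cv2.remap(g,mx[None],my[None],cv2.INTER_CUBIC).mean())
        best.append((float(min(val)).__round__(1),np.degrees(a).round()))
    return sorted(best)[:6]
T=lambda x,k,o:(x-o+.5)*k-.5
print("start",ang(cv2.imread("pics/top0.png"),259.3,227.6,1))
print("t9",ang(cv2.imread("pics/t9.png"),T(259.3,3.6,165),T(227.6,3.6,150),3.6))
c=robot.calibration("top");u,v=pix(c,[.456,.072,.074]).astype(int)
for f in("s3","s10"):
    im=cv2.imread(f"pics/{f}.png")[:,488:];print(f,ang(im,T(259.3,8,u-15),T(227.6,8,v-30),8))
E
```

```text
start [(31.3, np.float64(8.0)), (31.5, np.float64(6.0)), (31.6, np.float64(10.0)), (32.2, np.float64(4.0)), (32.6, np.float64(12.0)), (33.5, np.float64(2.0))]
t9 [(33.6, np.float64(-78.0)), (33.7, np.float64(-76.0)), (34.2, np.float64(-80.0)), (34.6, np.float64(-74.0)), (35.3, np.float64(-82.0)), (36.3, np.float64(88.0))]
s3 [(33.9, np.float64(-78.0)), (34.0, np.float64(-76.0)), (34.5, np.float64(-80.0)), (34.8, np.float64(-74.0)), (35.5, np.float64(-82.0)), (36.5, np.float64(-72.0))]
s10 [(33.4, np.float64(-6.0)), (33.6, np.float64(-4.0)), (33.8, np.float64(-8.0)), (34.3, np.float64(-2.0)), (34.8, np.float64(-10.0)), (35.6, np.float64(0.0))]
```

Relative to the unlocked picture, the slot turned back only about 71°, because there is some 15° of play. The lock is at roughly 0.17–0.24 rad, which is too close to the 0.25 limit. I'll go back and turn it fully home.

Emit:
apply_moves:
  series:
    - [[0,0,-20],[-0.004,0,0]]
    - [[0,0,-22],[0,0,0]]
    - [[25,-28,0],[0,0,0]]
    - [[25,-28.5,0],[0,0,0]]
    - [[25,-28.5,0],[0,0,0]]
    - [[25,-28.5,0],[0,0,0]]
    - [[25,-28.5,0],[0,0,0]]
    - [[25,-28.5,0],[0,0,0]]
    - [[25,-28,0],[0,0,0]]
    - [[25,-26,0],[0,0,0]]
    - [[0,0,0],[0,0,0]]
    - [[0,0,0],[0,0,0]]

```text
t: 61.25
tool_pos: [0.4578, 0.0733, 0.3275]
orientation: [2.455, 1.953, 0.007]
force: [-0.3, -0.9, -1.0]
opening: 0.0136
gripper_force: 40.0
```

Emit:
apply_moves:
  series:
    - [[0,0,0],[0,0,-0.11]]
    - [[0,0,0],[0,0,-0.11]]
    - [[0,0,0],[0,0,-0.1]]
    - [[0,0,10],[0,0,0]]
    - [[0,0,0],[0,0,0]]
    - [[0,0,0],[0,0,0]]

```text
t: 61.75
tool_pos: [0.4585, 0.0712, 0.3156]
orientation: [2.123, 2.312, 0.001]
force: [-0.5, -0.2, -0.9]
opening: 0.0139
gripper_force: 40.0
```

```bash
python3 - <<'E'
from go import *
show();go(456.7,74.5,294,5.2)
E
```

```text
t 61.75 p [458.5  71.2 315.6] th 4.89 tilt 0.18 F [-0.5 -0.2 -0.9] T [-0.06  0.09 -0.01] open 13.9 gf 40.0 q6 -0.04
turn [ 0.0027  0.0016 -0.0053] shift [ 3.46 -1.49 21.58] dist 21.9 rows>= 1  z-only: 21.6
```

Emit:
apply_moves:
  series:
    - [[3.5,-1.5,5],[0.0027,0.0016,-0.005]]
    - [[0,0,8],[0,0,0]]
    - [[0,0,5],[0,0,0]]
    - [[0,0,3],[0,0,0]]
    - [[0,0,3],[0,0,0]]
    - [[0,0,2],[0,0,0]]
    - [[0,0,0],[0,0,0]]
    - [[0,0,0],[0,0,0]]

```text
t: 62.42
tool_pos: [0.4568, 0.0751, 0.2905]
orientation: [2.113, 2.323, 0.002]
force: [-0.7, -0.0, -1.3]
opening: 0.0137
gripper_force: 40.0
```

```bash
python3 - <<'E'
from go import *
show();go(456.7,74.5,285.3,5.2)
E
```

```text
t 62.42 p [456.8  75.1 290.5] th 5.41 tilt 0.08 F [-0.7 -0.  -1.3] T [-0.09  0.06  0.02] open 13.7 gf 40.0 q6 -0.04
turn [ 0.0015 -0.0001  0.0037] shift [-0.57 -0.2   5.15] dist 5.2 rows>= 1  z-only: 5.2
```

Emit:
apply_moves:
  series:
    - [[0,0,3],[0,0,0]]
    - [[0,0,2.2],[0,0,0]]
    - [[0,0,0],[0,0,0]]
    - [[0,0,0],[0,0,0.08]]
    - [[0,0,0],[0,0,0.08]]
    - [[0,0,0],[0,0,0.08]]
    - [[0,0,0],[0,0,0.08]]
    - [[0,0,0],[0,0,0.05]]
    - [[0,0,0],[0,0,0.05]]
    - [[0,0,0],[0,0,0]]
    - [[0,0,0],[0,0,0]]

```text
t: 63.33
tool_pos: [0.4565, 0.0752, 0.2851]
orientation: [-2.55, -1.834, -0.001]
force: [-3.3, 1.3, 2.3]
opening: 0.0136
gripper_force: 40.1
```

```bash
python3 - <<'E'
from go import *
show()
E
```

```text
t 63.33 p [456.5  75.2 285.1] th -18.54 tilt 0.03 F [-3.3  1.3  2.3] T [0.24 0.91 0.21] open 13.6 gf 40.1 q6 0.38
```

The torque has risen to 0.21 N m, above the 0.08 N m friction, so it's at the locked stop. Backing off and returning the key.

Emit:
apply_moves:
  series:
    - [[0,0,0],[0,0,-0.1]]
    - [[0,0,0],[0,0,-0.1]]
    - [[0,0,0],[0,0,-0.06]]
    - [[0,0,0],[0,0,0]]
    - [[0,0,-5],[0,0,0]]
    - [[0,0,-15],[0,0,0]]
    - [[0,0,-20],[0,0,0]]
    - [[0,0,0],[0,0,0.08]]
    - [[0,0,0],[0,0,0.085]]
    - [[0,0,0],[0,0,0]]
    - [[0,0,0],[0,0,0]]

```text
t: 64.25
tool_pos: [0.4568, 0.075, 0.3255]
orientation: [2.46, 1.952, 0.003]
force: [0.5, 0.7, -1.6]
opening: 0.0133
gripper_force: 40.0
```

```bash
python3 - <<'E'
from go import *
show();go(632.2,-173.9,325,-13.1)
E
```

```text
t 64.25 p [456.8  75.  325.5] th -13.13 tilt 0.11 F [ 0.5  0.7 -1.6] T [0.01 0.07 0.05] open 13.3 gf 40.0 q6 0.28
turn [ 0.0018 -0.0006 -0.0005] shift [-202.72  227.23    0.54] dist 304.5 rows>= 8  z-only: 0.5
```

Emit:
apply_moves:
  series:
    - [[-25,28.5,0],[0.002,0,0]]
    - [[-25,28.5,0],[0,0,0]]
    - [[-25,28.5,0],[0,0,0]]
    - [[-25,28.5,0],[0,0,0]]
    - [[-25.5,28.5,0],[0,0,0]]
    - [[-25.5,28.5,0],[0,0,0]]
    - [[-26,28,0],[0,0,0]]
    - [[-26,28,0],[0,0,0]]
    - [[0,0,20],[0,0,0]]
    - [[0,0,20],[0,0,0]]
    - [[0,0,0],[0,0,0]]
    - [[0,0,0],[0,0,0]]

```text
t: 65.25
tool_pos: [0.6305, -0.1741, 0.283]
orientation: [-2.457, -1.95, 0.004]
force: [0.1, 0.1, 0.4]
opening: 0.0138
gripper_force: 40.0
```

```bash
python3 - <<'E'
from go import *
show();go(632.2,-173.9,224,-13.1)
c=robot.calibration("top");g=np.mean([cam("top")[0] for _ in range(4)],0).astype(np.uint8)
g=cv2.cvtColor(g,cv2.COLOR_BGR2GRAY).astype(np.float32);u0,v0=259.3,227.6;best=[]
for a in np.radians(np.arange(-90,91,2)):
    r=np.linspace(-3.6,3.6,30);val=[]
    for o in np.arange(-.9,1,.3):
        val.append(cv2.remap(g,(u0+r*np.cos(a)-o*np.sin(a)).astype(np.float32)[None],(v0+r*np.sin(a)+o*np.cos(a)).astype(np.float32)[None],cv2.INTER_CUBIC).mean())
    best.append((round(float(min(val)),1),np.degrees(a).round()))
print(sorted(best)[:5])
E
```

```text
t 65.25 p [ 630.5 -174.1  283. ] th -13.13 tilt 0.31 F [0.1 0.1 0.4] T [-0.15  0.1  -0.01] open 13.8 gf 40.0 q6 -0.12
turn [-0.0052 -0.0011 -0.0006] shift [ 0.62  1.57 58.96] dist 59.0 rows>= 2  z-only: 59.0
[(34.1, np.float64(6.0)), (34.1, np.float64(8.0)), (34.7, np.float64(10.0)), (34.8, np.float64(4.0)), (35.9, np.float64(12.0))]
```

The slot is back at its starting angle of 7–8°, so the lock is fully home. Inserting the key.

Emit:
apply_moves:
  series:
    - [[0.6,1.5,20],[-0.004,0,0]]
    - [[0,0,10],[0,0,0]]
    - [[0,0,10],[0,0,0]]
    - [[0,0,10],[0,0,0]]
    - [[0,0,5],[0,0,0]]
    - [[0,0,3],[0,0,0]]
    - [[0,0,0],[0,0,0]]
    - [[0,0,0],[0,0,0]]

```text
t: 66.12
tool_pos: [0.6332, -0.1742, 0.2273]
orientation: [2.46, 1.95, 0.004]
force: [0.5, -0.1, -0.3]
opening: 0.0137
gripper_force: 40.0
```

```bash
python3 - <<'E'
from go import *
show();go(632.2,-173.9,223.5,-13.1)
E
```

```text
t 66.12 p [ 633.2 -174.2  227.3] th -13.2 tilt 0.2 F [ 0.5 -0.1 -0.3] T [-0.06  0.1   0.03] open 13.7 gf 40.0 q6 -0.12
turn [ 0.0035 -0.0005 -0.0018] shift [ 0.05 -1.04  3.76] dist 3.9 rows>= 1  z-only: 3.8
```

Emit:
apply_moves:
  series:
    - [[0,-0.5,3],[0.003,0,0]]
    - [[0,0,0.8],[0,0,0]]
    - [[0,0,0],[0,0,0]]
    - [[0,0,0],[0,0,0]]

```text
t: 66.45
tool_pos: [0.6327, -0.1741, 0.2234]
orientation: [2.462, 1.951, 0.001]
force: [-0.2, 0.2, -0.7]
opening: 0.0137
gripper_force: 40.0
```

Emit:
apply_moves:
  series:
    - [[0,0,0],[0,0,0]]
    - [[0,0,0],[0,0,0]]
    - [[0,0,0],[0,0,0]]
    - [[0,0,0],[0,0,0]]
    - [[0,0,-10],[0,0,0]]
    - [[0,0,-30],[0,0,0]]
    - [[0,0,-35],[0,0,0]]
    - [[0,0,-35],[0,0,0]]
    - [[35,0,-10],[0,0,0]]
    - [[40,0,0],[0,0,0]]
    - [[40,0,0],[0,0,0]]
    - [[40,0,0],[0,0,0]]
  claw: 0.4

```text
t: 67.45
tool_pos: [0.6682, -0.0219, 0.3453]
orientation: [2.462, 1.949, 0.004]
force: [0.6, -0.8, -0.6]
opening: 0.0372
gripper_force: 0.0
```

Emit:
apply_moves:
  series:
    - [[0,0,0],[0,0,0]]
    - [[0,0,0],[0,0,0]]
    - [[0,0,0],[0,0,0]]

```text
t: 67.7
tool_pos: [0.6679, -0.0232, 0.3439]
orientation: [2.461, 1.952, 0.001]
force: [0.2, 0.6, -0.2]
opening: 0.0372
gripper_force: 0.0
```

```bash
python3 - <<'E'
from go import *
show()
for n in("side","top"):
    im,d,c=cam(n);P=cloud(c,d)
    q=(abs(P[...,0]-.632)<.05)&(abs(P[...,1]+.173)<.05)&(P[...,2]>.046)&(P[...,2]<.07)&(d>0)
    if q.sum()>10: p=P[q];print(n,"key",q.sum(),cv2.minAreaRect((p[:,:2]*1000).astype(np.float32)),np.percentile(p[:,2],[5,50,95]))
    b=np.array([504,167.2,0]);k=(d>0)&(abs((P*1000-b)@BY)<130)&(abs((P*1000-b)@BX)<55)&(P[...,2]<.072)&(P[...,2]>.04)
    if k.sum()>200: X=(P[k]*1000-b);print("lid",np.linalg.lstsq(np.c_[X@BX,X@BY,np.ones(k.sum())],X[:,2],rcond=None)[0].round(4))
    if n=="side": cv2.imwrite("pics/s11.png",im[100:420])
E
```

```text
t 67.7 p [667.9 -23.2 343.9] th -13.15 tilt 0.05 F [ 0.2  0.6 -0.2] T [-0.08  0.07 -0.04] open 37.2 gf 0.0 q6 0.12
side key 94 ((631.87158203125, -173.0684356689453), (56.5498161315918, 13.383118629455566), 75.92529296875) [0.04917751 0.0578629  0.06046995]
lid [-2.90000e-03  1.00000e-04  6.66148e+01]
top key 104 ((630.5265502929688, -171.0236053466797), (55.68067932128906, 14.825920104980469), 77.1705322265625) [0.04907964 0.05614602 0.05928705]
lid [-8.00000e-04  6.00000e-04  6.50405e+01]
```

View pics/s11.png

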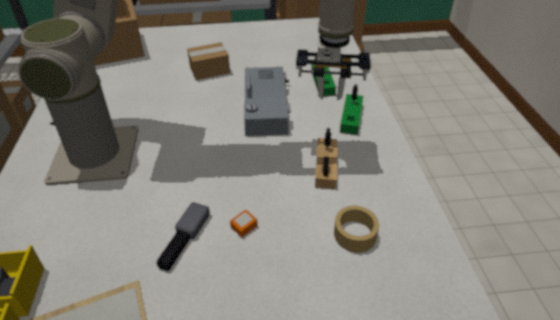

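The final view shows the lid shut (266,98) and the key upright in the beech holder (326,165). The scanner, tape, carton and orange block haven't moved, and the arm touches nothing. Handing in.

```bash
python3 -c "
from plant import robot
print(robot.close_job())"
```

```text
the job is handed in; nothing more can be done
None
```

The job is handed in; no verdict came back. By my last checks, all three packs are seated in bays 0–2, the lid is shut and locked, the key stands upright in its hole, and the scanner, tape and carton are where they were.

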